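# Refit the keyed filter module in the lamp unit and start it

### The job

Take the filter module (the one with the bar grip) from its parking stand, set it upright in the port on top of the lamp unit and turn it until its keyway finds the key inside the bore and it drops fully home, then let go of it. Then start the lamp by pressing its three keys fully down one at a time and letting each come up again: first the round one, then the square one, last the long bar. Press no key before the module is home, never two at once, and leave everything else on the table where it is.

Things in the scene. Friction and masses are not known exactly. Their poses are not given: they have to be found in the camera images.
- filter_module: Filter module: aluminium flange (44 mm diameter, 5 mm thick), black upright bar grip above, round stub below. Origin: on the axis at the flange's underside; z up. It weighs 0.12 to 0.2 kg and starts upright in either hole of the stand, at any yaw within 0.8 rad of the stand's.
- module_grip (a point): Point on the module's axis 28 mm above its origin, amid the bar grip, which is 40 mm along the module's x and 22 mm along its y (pinch it across y) and runs from 5 to 44 mm above the origin. Axes as the module; a pale line on the grip's top marks the +x side.
- stub_end (a point): Point on the module's axis 28 mm below its origin: end of the stub, which is 28 mm in diameter; a nose 16 mm in diameter reaches 3 mm farther. Axes as the module. An open keyway 8.5 mm wide, cut in to 8 mm from the axis, runs the whole length of the stub on the module's +x side.
- stand: Fixed aluminium parking stand, 190 x 64 x 40 mm (long along its x), origin at the centre of its underside. Two through holes 31 mm in diameter at x = -52.5 and +52.5 mm hold the module and the dust plug by their flanges; either may be in either hole.
- lamp_unit: Fixed cream-white lamp unit, 200 mm (x) x 260 mm (y) x 95 mm high, origin at the centre of its underside; front is -x. Port at x = +35 mm, y = 0; a row of three keys at x = -60 mm, y = -68, 0, +68 mm.
- port_mouth (a point): Centre of the mouth of the round port, on top of its dark steel collar, 5 mm above the casing's top and 100 mm above the table; axes as the lamp unit. Bore 31.4 mm in diameter, its mouth bevelled 3 mm wider all round, 5 mm deep. With the module fully home its origin lies here; resting on the key instead, its flange stays 18 mm above (10 mm of stub inside).
- bore_floor (a point): Centre of the bore's floor, 45 mm below the mouth; axes as the lamp unit. A fixed steel key, 5 mm wide and reaching inward to 10.2 mm from the axis, stands on the bore's wall from the floor to 10 mm below the mouth. Its angle is not reported: anywhere within 1.2 rad either side of the unit's front (-x). The module drops when its keyway is within about 0.15 rad of it.
- round_key (a joint): Travel of the round key: 0 up, 0.006 m fully down; spring, about 1.2 N to start and 4 N fully down; it comes up when released. Count a press from 4.5 mm; the key counts as up below 2 mm.
- round_key_top (a point): Centre of the top of the round key's grey cap (round cap 26 mm in diameter), 22 mm above the casing's top when up; axes as the lamp unit. The three keys may stand in any order in the row.
- square_key (a joint): Travel of the square key: 0 up, 0.006 m fully down; spring, about 1.2 N to start and 4 N fully down; it comes up when released. Count a press from 4.5 mm; the key counts as up below 2 mm.
- square_key_top (a point): Centre of the top of the square key's grey cap (square cap 25 x 25 mm), 22 mm above the casing's top when up; axes as the lamp unit. The three keys may stand in any order in the row.
- bar_key (a joint): Travel of the bar key: 0 up, 0.006 m fully down; spring, about 1.2 N to start and 4 N fully down; it comes up when released. Count a press from 4.5 mm; the key counts as up below 2 mm.
- bar_key_top (a point): Centre of the top of the bar key's grey cap (long narrow cap, 13 mm (x) x 46 mm (y)), 22 mm above the casing's top when up; axes as the lamp unit. The three keys may stand in any order in the row.
- dust_plug: Black round plug, cap 44 mm wide and 16 mm high on a 27 mm stub, parked in the other hole of the stand; not needed. Origin: centre of its underside (underside of its cap).
- cleaner_bottle: White bottle, 38 mm wide, 105 mm tall; bystander. Origin: centre of its underside.
- lens_cap: Black disc, 48 mm wide, 12 mm high; bystander. Origin: centre of its underside.
- tweezers: Steel tweezers lying flat, 120 mm along its x, 12 mm high; bystander. Origin: centre of its underside.
- mouse: Black computer mouse, 100 x 58 x 35 mm; bystander. Origin: centre of its underside.
- goggles: Black goggles with amber lenses, 132 mm wide, arms 105 mm towards its +x, 42 mm high; bystander. Origin: centre of its underside.
- swab_jar: Clear jar with a steel cap, 60 mm wide, 75 mm tall; bystander. Origin: centre of its underside.
Things that resemble listed ones, but are neither listed nor needed, are in the scene too. Leave any blue look-alike of the filter_module alone.

How it is judged:
On the way, in this order (a step that is already met when the one before it is completed fails the run):
1. the filter module is fully home in the port and let go, all keys up (z of filter_module in the frame of port_mouth below 0.003 m and horizontal distance between filter_module and port_mouth below 0.004 m and angle between filter_module's own z axis and vertical below 0.06 rad and contact force between the fingers and filter_module below 0.3 N and value of joint each of round_key, square_key, bar_key below 0.002 m), for 0.2 s.
2. the round key is pressed down, the other keys up, the module still home (z of filter_module in the frame of port_mouth below 0.003 m and horizontal distance between filter_module and port_mouth below 0.004 m and angle between filter_module's own z axis and vertical below 0.06 rad and value of joint round_key above 0.0045 m and value of joint each of square_key, bar_key below 0.002 m), for 0.05 s.
3. the square key is pressed down, the other keys up, the module still home (z of filter_module in the frame of port_mouth below 0.003 m and horizontal distance between filter_module and port_mouth below 0.004 m and angle between filter_module's own z axis and vertical below 0.06 rad and value of joint square_key above 0.0045 m and value of joint each of round_key, bar_key below 0.002 m), for 0.05 s.
4. the bar key is pressed down, the other keys up, the module still home (z of filter_module in the frame of port_mouth below 0.003 m and horizontal distance between filter_module and port_mouth below 0.004 m and angle between filter_module's own z axis and vertical below 0.06 rad and value of joint bar_key above 0.0045 m and value of joint each of round_key, square_key below 0.002 m), for 0.05 s.
At the end, for the whole second after the job is handed in: The filter module sits fully home in the port (flange within 3 mm of the collar, within 4 mm of its axis, tilted less than 0.06 rad), released and at rest, and all three keys are up again (under 2 mm) (all of step 1 and linear speed of filter_module below 0.02 m/s); the robot touches nothing.
It fails at once if a key is pressed while the module is not home (value of joint any of round_key, square_key, bar_key above 0.003 m and not (z of filter_module in the frame of port_mouth below 0.003 m and horizontal distance between filter_module and port_mouth below 0.004 m and angle between filter_module's own z axis and vertical below 0.06 rad)).
It fails at once if two keys are pressed at once (value of joint each of round_key, square_key above 0.003 m or value of joint each of round_key, bar_key above 0.003 m or value of joint each of square_key, bar_key above 0.003 m).
It fails at once if a bystander is moved more than 25 mm (distance of any of dust_plug, cleaner_bottle, lens_cap, tweezers, mouse, goggles, swab_jar from where it was at the start of the episode above 0.025 m).
It also fails if it takes over 72 s, if anything falls off the work surface, if the arm or the gripper's body presses on something with over 40 N, if the wrist force passes 120 N, or if a joint passes its speed limit or range.

### The arm

A 7-joint arm with a two-finger parallel gripper is mounted at the origin on the work surface. World frame = base frame: x ahead of the robot, y to its left, z up, the work surface at z = 0. Lengths are in m, angles in rad, forces in N, time in s.
With the tool pointing down it reaches from about 0.4 to 0.85 m from the base axis. Payload 4.5 kg.
Tool frame: the origin (TCP) lies on the centre line of the jaws, within the pads' length; the fingertips stand 11 mm ahead of it and the grasp point (between the pads) lies 8 mm behind it; z points along the fingers, x is the direction in which the jaws open and shut, and the axes are right-handed (so a half turn about z gives the same grasp; the last joint's range is limited). The gripper opens to 88 mm and grips with 3 to 60 N. Pads are 18 mm wide; open, the fingers measure 123 mm over their backs; the gripper's body (75 mm by 187 mm) begins 45 mm behind the grasp point.
Start: joints at [0.034, 0.689, -0.195, 1.565, 0.157, 0.902, -0.215], TCP at [0.625, 0, 0.25] pointing down, gripper open.
Joint ranges: [-3.01, 3.01], [-0.46, 2.08], [-1.47, 1.51], [0.13, 2.56], [-1, 4.14], [0.04, 2.09], [-2.66, 2.66]. Speed limits (rad/s): [2.57, 2.57, 3.14, 3.14, 3.14, 3.14, 3.14].

### API

Orientations are given as a unit quaternion [x, y, z, w].
In Python, from plant import r, vision, order, nets gives the robot as it stands.
- The arm moves only by the tool send_rows, never from a script. Its argument "series" is a list of rows, each an object with "delta_pos": the shift along the tool's x, y, z in cm, a list of three; "turn": the turn about the tool's z in degrees; "jaw": the closure, from 0 (fully open) to 1 (shut). In form: [{"delta_pos": [x, y, z], "turn": turn, "jaw": jaw}, ...]. A call has 1 to 8 rows; each row is the pose to reach, as a shift and turn from the pose commanded when the call began, along the tool's axes at that moment; what a row does not reach only later rows make up. A row lasts 1/12 s, in which the tool goes at most 41.7 mm and 7.16 degrees, less where a joint would pass 70% of its speed; a pose out of reach is approached as far as the arm can. A call with a gripper value outside its range is refused whole. The fingers move at their own pace and stop on an object; "force" is the grip in N (left out, the last holds). Time passes only in rows, so rows that repeat a pose let the fingers close. It gives the time, the measured TCP pose, the force and the opening at its end, in the units of the state.
- r.get_state(): the state, without advancing time (a new reading comes with each control period).
- vision.snapshot(name): name is "scene" or "side" or "wrist"; returns the picture (480x640x3 uint8, blue, green, red); there is no depth.
- vision.camera_params(name): a dict with "intrinsics" (3x3 intrinsics, pixels), "extrinsics" (4x4, takes a point from world to camera coordinates). Camera axes: x right, y down, z forward; pixel columns grow to the right and rows downward; lengths in m; the calibration is good to about 2 mm. A picture is of the moment at which its call begins: read the wrist's pose just before it. camera_params takes no time and is no camera call; for the wrist camera it gives the pose at the moment of the call.
- order.finish_job(): hands the job in, once; it reports no verdict.
Trained networks look in the newest picture that a camera, given by its name, has taken for a name from the list of things; names that differ only in an ending like _2 or _b are one class to them, and where a whole thing is asked for, a point or a joint stands for the part that bears it (a point fixed in the world has none). Each returns a list of dicts, best first, with "score" (0 to 1); they miss things now and then, are a little off and sometimes report something else, mostly with a low value. They report only what shows in the picture. A call takes as long as a camera call. They do not tell look-alikes from the thing itself.
- nets.boxes_of(camera, label): "location" ([row, column] as shares, 0 to 1, of the picture: columns of its width, rows of its height, amid what is visible of it).
- nets.trace(camera, label): "region" (480x640 bool, what is visible of it) and "location" ([row, column] as shares, 0 to 1, of the picture: columns of its width, rows of its height, amid what is visible of it).
The state is a dict: "clock": time; "q": joint angles; "qd": joint speeds; "joint_torque": joint torques, N m; "tool_pos": TCP position; "eef_rot": TCP orientation; "contact_force": force on the tool from outside, world axes, zero at the start; "moment": the same for the moment, N m; "opening": opening from 0.0 (shut) to 1.0 (fully open).
Only numpy, scipy, OpenCV 4.12 (cv2) and the standard library are available. Lean on these libraries where they do the work, as an engineer would, in place of code of your own. Each camera call takes 0.05 s, during which the arm holds its last target.

## Working session

There is one attempt and no reset: what is moved stays moved. The work goes in short steps, Python scripts to look and compute and a tool call to move; the robot and the scene stay as the last step left them, time stands still between calls to the robot, and variables do not carry over. Pictures are saved under pics/ and viewed, and the job is handed in when it is done.

Besides the shell and the picture viewer there is one more tool, called after ">>>" as name(argument=value, ...), one argument or row to a line, values as JSON. send_rows: Moves the arm, as the interface text tells. Its arguments: {"type":"object","properties":{"series":{"type":"array"},"force":{"type":"number"}},"required":["series"]}

```bash
ls; mkdir -p pics
python3 - <<'E'
from plant import r, vision, order, nets
import cv2
print(r.get_state())
for n in ["scene","side","wrist"]:
    im=vision.snapshot(n); cv2.imwrite(f"pics/{n}0.png",im)
    p=vision.camera_params(n); print(n,p["intrinsics"],p["extrinsics"])
E
```

```text
pics
{'clock': 0.0, 'q': array([ 0.03377655,  0.68999497, -0.19448834,  1.56632753,  0.1572821 ,
        0.90249753, -0.21512353]), 'qd': array([-0.0003046 ,  0.00116844, -0.00017614,  0.00053603,  0.00046498,
        0.00151367, -0.00037683]), 'joint_torque': array([ 3.38560185e-04, -5.27571630e+01, -1.26686912e+00, -1.53434461e+01,
       -5.26333472e-02,  6.56995355e-03,  1.65937727e-04]), 'tool_pos': array([ 6.24392927e-01, -4.29420491e-05,  2.48906901e-01]), 'eef_rot': array([ 9.99999577e-01,  2.57015906e-05, -9.17273169e-04,  6.70175903e-05]), 'contact_force': array([-0.50010516,  0.45984797, -0.36062602]), 'moment': array([ 0.06084217,  0.02098315, -0.0090976 ]), 'opening': 0.9978122186112367}
scene [[556.46307904   0.         320.61225853]
 [  0.         556.46307904 248.29214928]
 [  0.           0.           1.        ]] [[ 0.85351893  0.5210572  -0.00219647 -0.52990254]
 [ 0.38839531 -0.6390106  -0.66393866 -0.10473337]
 [-0.34735359  0.56583112 -0.74778381  1.60332202]
 [ 0.          0.          0.          1.        ]]
side [[508.96476728   0.         318.72409539]
 [  0.         508.96476728 242.88473839]
 [  0.           0.           1.        ]] [[-0.77764773 -0.62844435  0.01793614  0.49181709]
 [-0.47976851  0.57475324 -0.66293355  0.31193022]
 [ 0.40630799 -0.52413397 -0.74846336  0.89941837]
 [ 0.          0.          0.          1.        ]]
wrist [[344.33590404   0.         322.39782434]
 [  0.         344.33590404 241.45960343]
 [  0.           0.           1.        ]] [[ 9.99999002e-01  5.48066653e-04 -1.30221858e-03 -6.25759567e-01]
 [ 9.21824035e-04 -9.51582273e-01  3.07392790e-01 -4.23695361e-02]
 [-1.07069638e-03 -3.07393684e-01 -9.51581829e-01  3.91160095e-01]
 [ 0.00000000e+00  0.00000000e+00  0.00000000e+00  1.00000000e+00]]
```

View pics/scene0.png

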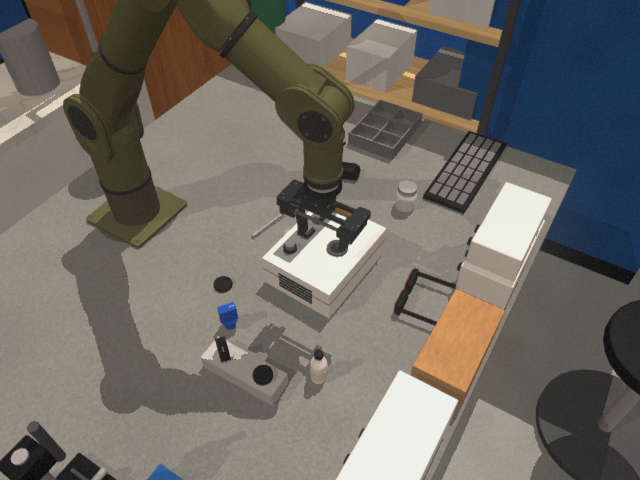

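View pics/side0.png

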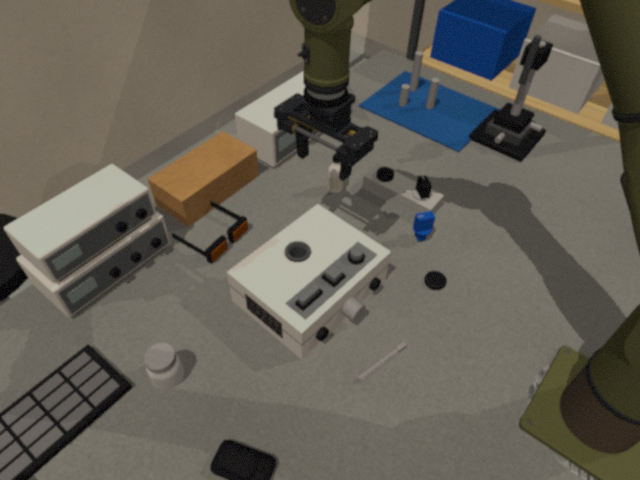

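View pics/wrist0.png

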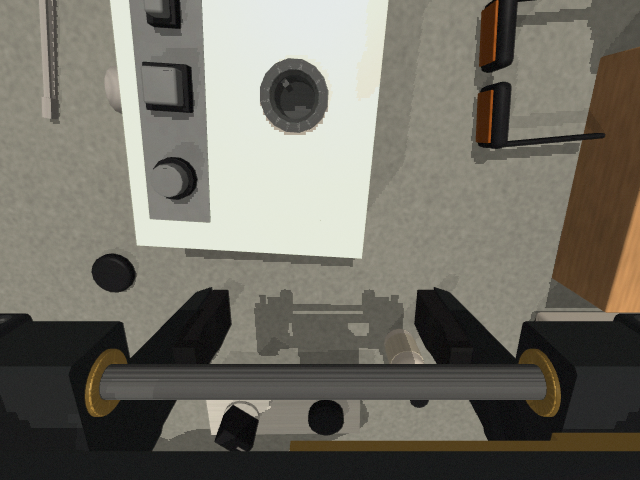

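```bash
cat > h.py <<'E'
import numpy as np, cv2
from plant import r, vision, order, nets
def ray(n,uv,P=None):
    P=P or vision.camera_params(n); K=P["intrinsics"];T=P["extrinsics"]
    R=T[:3,:3];c=-R.T@T[:3,3]
    d=R.T@np.linalg.inv(K)@np.array([uv[0],uv[1],1.0]); return c,d/np.linalg.norm(d)
def atz(n,uv,z,P=None):
    c,d=ray(n,uv,P); return c+d*(z-c[2])/d[2]
def tri(obs):
    A=np.zeros((3,3));b=np.zeros(3)
    for n,uv in obs:
        c,d=ray(n,uv);M=np.eye(3)-np.outer(d,d);A+=M;b+=M@c
    x=np.linalg.solve(A,b)
    return x,[np.linalg.norm(np.cross(x-ray(n,uv)[0],ray(n,uv)[1])) for n,uv in obs]
def proj(n,p,P=None):
    P=P or vision.camera_params(n); q=P["extrinsics"]@np.append(p,1); q=P["intrinsics"]@q[:3]; return q[:2]/q[2]
def crop(src,c,w,h,s,name):
    x,y=int(c[0]-w/2),int(c[1]-h/2);x=max(x,0);y=max(y,0)
    cv2.imwrite(name,cv2.resize(src[y:y+h,x:x+w],None,fx=s,fy=s,interpolation=cv2.INTER_CUBIC));print(name,x,y,s)
E
python3 - <<'E'
from h import *
for lab in ["filter_module","dust_plug","round_key","square_key","bar_key"]:
  for n in ["scene","side"]:
    for d in nets.trace(n,lab)[:3]:
        l=d["location"]; print(lab,n,round(d["score"],2),round(l[1]*640,1),round(l[0]*480,1),d["region"].sum())
w=cv2.imread("pics/wrist0.png"); s=cv2.imread("pics/scene0.png"); d=cv2.imread("pics/side0.png")
crop(w,(294,95),110,80,7,"pics/c_port.png")
crop(s,(245,350),130,100,6,"pics/c_sc.png")
crop(d,(405,200),110,80,7,"pics/c_sd.png")
E
```

```text
filter_module scene 0.91 227.4 315.4 390
filter_module scene 0.66 221.2 350.5 408
filter_module side 0.72 424.1 222.6 485
filter_module side 0.71 386.2 175.0 206
filter_module side 0.58 424.1 187.0 376
dust_plug scene 0.58 260.9 377.2 366
dust_plug side 0.63 388.7 174.7 231
round_key scene 0.55 407.9 195.7 587
round_key scene 0.44 290.2 241.3 82
round_key scene 0.38 217.9 354.0 365
round_key side 0.74 309.2 280.7 13788
round_key side 0.43 356.2 251.8 136
square_key scene 0.56 310.3 230.4 42
square_key side 0.68 331.9 272.3 175
bar_key side 0.64 308.7 295.7 226
pics/c_port.png 239 55 7
pics/c_sc.png 180 300 6
pics/c_sd.png 350 160 7
```

View pics/c_port.png

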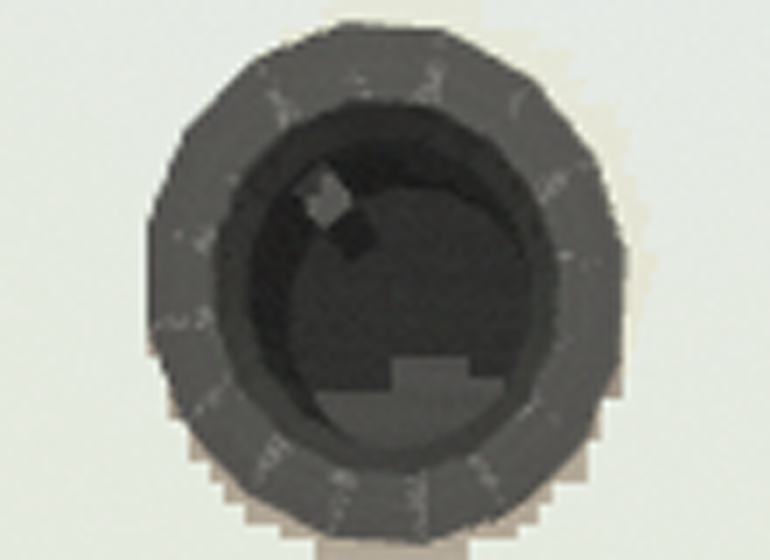

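View pics/c_sc.png

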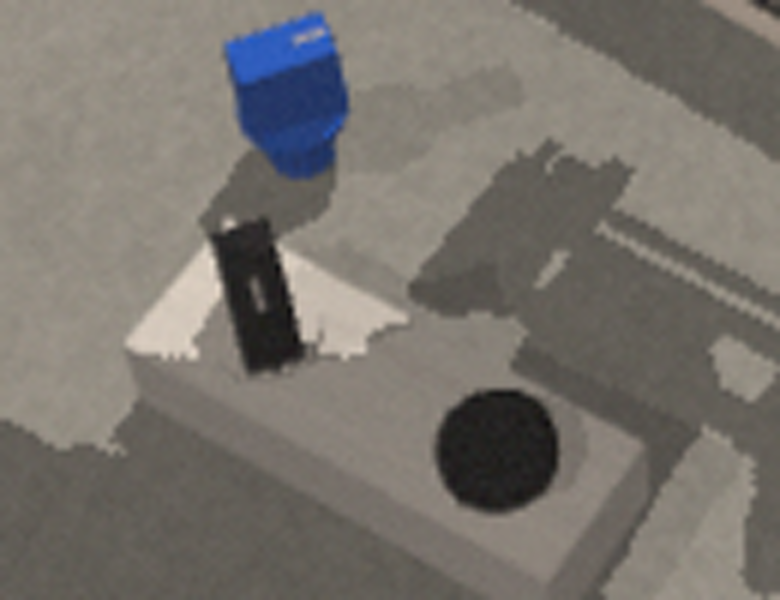

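View pics/c_sd.png

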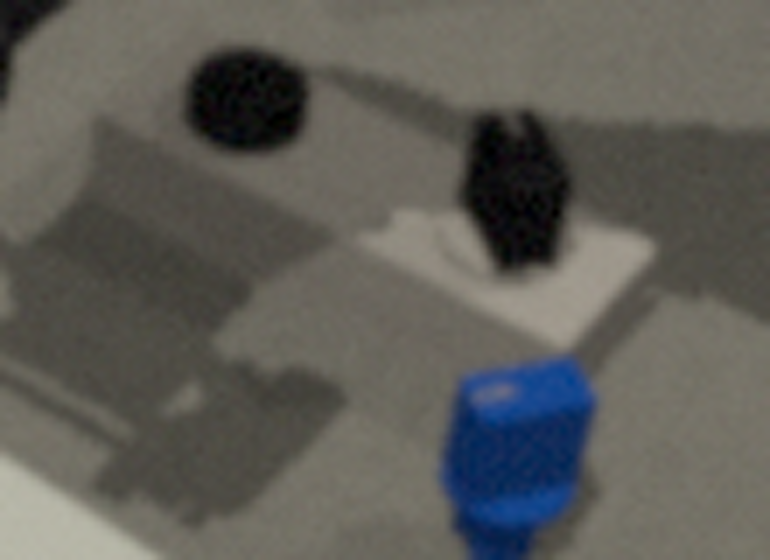

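Run:
```python
from h import *
print("port",atz("wrist",(239+386/7,55+283/7),0.1), "bore centre", atz("wrist",(239+386/7,55+284/7),0.1))
print("keytop", atz("wrist",(239+325/7,55+195/7),0.09))
for n,uv in [("round",(176,178)),("square",(163,86)),("bar",(160,8))]: print(n,atz("wrist",uv,0.117))
print("corners", atz("wrist",(137,245),0.095),atz("wrist",(363,258),0.095))
for z in (.07,.084): print("mod scene",atz("scene",(180+258/6,300+285/6),z), "wrist",atz("wrist",(237,425),z))
print("mod tri",tri([("scene",(180+257/6,300+270/6)),("side",(350+515/7,160+165/7))]))
print("plug", atz("scene",(180+497/6,300+450/6),0.056),atz("side",(350+248/7,160+90/7),.056))
c,d=ray("wrist",(320,240));print("cam",c,d)
```

```text
port [0.60490585 0.10566626 0.1       ] bore centre [0.60490335 0.10556521 0.1       ]
keytop [0.59754233 0.11566127 0.09      ]
round [0.51351455 0.04517734 0.117     ]
square [0.51271161 0.11032791 0.117     ]
bar [0.51750338 0.15834286 0.117     ]
corners [ 0.46192673 -0.01674573  0.095     ] [ 0.66310773 -0.0289812   0.095     ]
mod scene [ 0.526938   -0.25737622  0.07      ] wrist [ 0.52752345 -0.24549623  0.07      ]
mod scene [ 0.53385628 -0.26320581  0.084     ] wrist [ 0.53192089 -0.23102019  0.084     ]
mod tri (array([ 0.52606334, -0.25566275,  0.07721981]), [np.float64(0.00022646672825619982), np.float64(0.0002264667282561173)])
plug [ 0.63524883 -0.26110138  0.056     ] [ 0.62770846 -0.25211894  0.056     ]
cam [0.62649385 0.08030639 0.38508874] [-0.00665642 -0.30324953 -0.95288793]
```

>>> send_rows(
  series=[
    {"delta_pos": [-1, 3, 0], "turn": 0, "jaw": 0},
    {"delta_pos": [-2.5, 7, 0], "turn": 0, "jaw": 0},
    {"delta_pos": [-4, 11, 0], "turn": 0, "jaw": 0},
    {"delta_pos": [-5.5, 15, 0], "turn": 0, "jaw": 0},
    {"delta_pos": [-7, 19, 0], "turn": 0, "jaw": 0},
    {"delta_pos": [-8.5, 23, 0], "turn": 0, "jaw": 0},
    {"delta_pos": [-9.5, 26.5, 0], "turn": 0, "jaw": 0},
    {"delta_pos": [-9.5, 28, 0], "turn": 0, "jaw": 0},
  ],
)

```text
clock: 1.32
tool_pos: [0.5257, -0.2882, 0.2497]
eef_rot: [1.0, -0.005, -0.002, 0.003]
contact_force: [-0.9, -1.6, 0.3]
opening: 0.999
```

>>> send_rows(
  series=[
    {"delta_pos": [0, 0, 0], "turn": 0, "jaw": 0},
    {"delta_pos": [0, 0, 0], "turn": 0, "jaw": 0},
    {"delta_pos": [0, 0, 0], "turn": 0, "jaw": 0},
  ],
)

```text
clock: 1.57
tool_pos: [0.531, -0.2776, 0.2497]
eef_rot: [1.0, 0.001, 0.0, -0.001]
contact_force: [-0.1, 1.1, 0.1]
opening: 0.999
```

Run:
```python
from h import *
s=r.get_state();print(s["clock"],s["tool_pos"],s["eef_rot"],abs(s["qd"]).max())
P=vision.camera_params("wrist")
import pickle
im=vision.snapshot("wrist");cv2.imwrite("pics/w1.png",im);pickle.dump(P,open("P1.pkl","wb"))
print(proj("wrist",(.53,-.255,.08)))
for d in nets.trace("wrist","filter_module")[:3]:
    l=d["location"]; print(round(d["score"],2),round(l[1]*640,1),round(l[0]*480,1),d["region"].sum())
crop(im,proj("wrist",(.53,-.255,.08)),120,90,6,"pics/c_w1.png")
im=vision.snapshot("scene");cv2.imwrite("pics/s1.png",im)
crop(im,(320,255),160,120,5,"pics/c_s1.png")
```

```text
1.5667 [ 0.53101804 -0.2775835   0.24973726] [ 9.99998541e-01  1.36291936e-03  3.86218195e-04 -9.54545320e-04] 0.02041528649369578
[319.36941286 198.7943818 ]
0.85 250.6 98.7 2084
0.66 314.8 193.8 1716
pics/c_w1.png 259 153 6
pics/c_s1.png 240 195 5
```

View pics/w1.png

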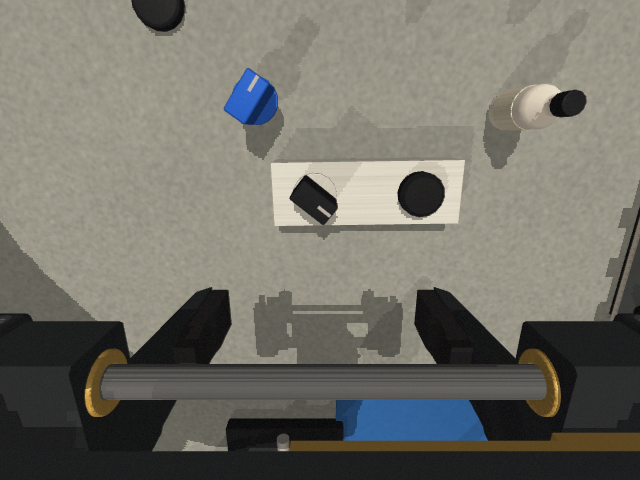

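View pics/c_w1.png

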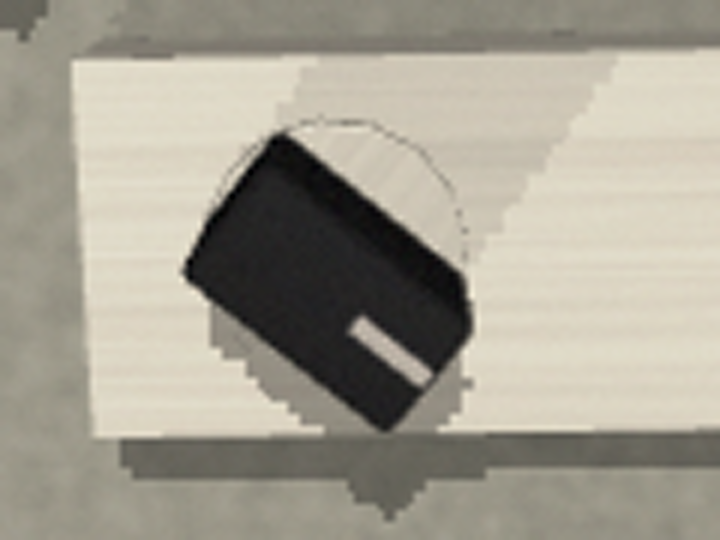

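View pics/c_s1.png

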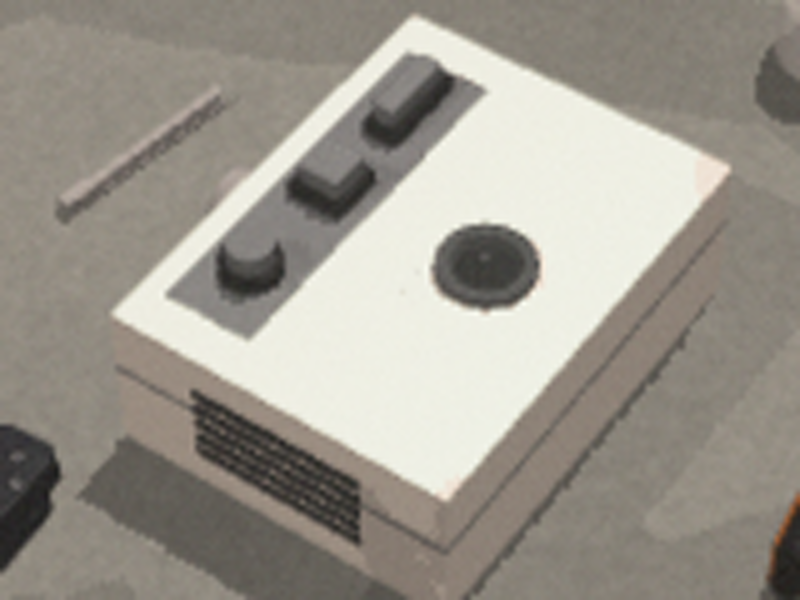

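Run:
```python
from h import *
import pickle
P=pickle.load(open("P1.pkl","rb"))
f=lambda x,y,z: atz("wrist",(259+x/6-0.4,153+y/6-0.4),z,P)
A=f(185,272,.084);B=f(385,430,.084);C=f(472,325,.084)
print(A,B,C,np.linalg.norm(A-B),np.linalg.norm(B-C),"yaw",np.arctan2(*(B-A)[1::-1]))
ex=(B-A)[:2];ex/=np.linalg.norm(ex);ey=np.array([-ex[1],ex[0]])
print("centre from AB",(A+B)[:2]/2+ey*.011)
# stand
cs=[(271,162),(465,160),(460,222),(275,226)]
S=[atz("wrist",c,.04,P) for c in cs];print(S);c=np.mean(S,0);d=(S[1]-S[0]+S[2]-S[3])/2;print(c,d,np.arctan2(d[1],d[0]))
u=d/np.linalg.norm(d);print("holes",c-u*.0525,c+u*.0525)
print("plug top",atz("wrist",(421,194),.056,P))
# flange circle
print("flange left/right/top", f(210,220,.045),f(465,235,.045),f(338,118,.045))
mark=f(390,350,.084);print("mark",mark)
```

```text
[ 0.5035259  -0.25393117  0.084     ] [ 0.53303749 -0.27787297  0.084     ] [ 0.54588496 -0.26173655  0.084     ] 0.03800188919957107 0.02062623991942446 yaw -0.6815738945994572
centre from AB [ 0.52521187 -0.25735967]
[array([ 0.4821982 , -0.22666895,  0.04      ]), array([ 0.67217053, -0.22416005,  0.04      ]), array([ 0.67512001, -0.28675825,  0.04      ]), array([ 0.48359569, -0.29161072,  0.04      ])]
[ 0.57827111 -0.25729949  0.04      ] [0.19074832 0.00368068 0.        ] 0.019293616622538833
holes [ 0.52578088 -0.25831235  0.04      ] [ 0.63076134 -0.25628664  0.04      ]
plug top [ 0.62749083 -0.25496756  0.056     ]
flange left/right/top [ 0.50416244 -0.25256128  0.045     ] [ 0.54625311 -0.25491548  0.045     ] [ 0.52532683 -0.23590039  0.045     ]
mark [ 0.53373845 -0.26555969  0.084     ]
```

>>> send_rows(
  series=[
    {"delta_pos": [-0.2, -0.5, 0], "turn": 7, "jaw": 0},
    {"delta_pos": [-0.5, -1, 1], "turn": 14, "jaw": 0},
    {"delta_pos": [-0.5, -1.5, 2], "turn": 21, "jaw": 0},
    {"delta_pos": [-0.55, -2, 3], "turn": 28, "jaw": 0},
    {"delta_pos": [-0.55, -2, 4], "turn": 35, "jaw": 0},
    {"delta_pos": [-0.55, -2, 5], "turn": 42, "jaw": 0},
    {"delta_pos": [-0.55, -2, 6], "turn": 49, "jaw": 0},
    {"delta_pos": [-0.55, -2, 7], "turn": 56, "jaw": 0},
  ],
)

```text
clock: 2.38
tool_pos: [0.5252, -0.2583, 0.1794]
eef_rot: [0.882, -0.471, 0.0, -0.0]
contact_force: [0.4, -0.2, -0.1]
opening: 1.0
```

>>> send_rows(
  series=[
    {"delta_pos": [0, 0, 0.5], "turn": 7, "jaw": 0},
    {"delta_pos": [0, 0, 1], "turn": 14, "jaw": 0},
    {"delta_pos": [0, 0, 1], "turn": 21, "jaw": 0},
    {"delta_pos": [0, 0, 1], "turn": 28, "jaw": 0},
    {"delta_pos": [0, 0, 1], "turn": 35, "jaw": 0},
    {"delta_pos": [0, 0, 1], "turn": 42, "jaw": 0},
    {"delta_pos": [0, 0, 1], "turn": 49, "jaw": 0},
    {"delta_pos": [0, 0, 1], "turn": 56, "jaw": 0},
  ],
)

```text
clock: 3.05
tool_pos: [0.5253, -0.2582, 0.1698]
eef_rot: [-0.558, 0.83, 0.0, 0.0]
contact_force: [0.1, 0.1, 0.1]
opening: 0.998
```

>>> send_rows(
  series=[
    {"delta_pos": [0, 0, 0], "turn": 7, "jaw": 0},
    {"delta_pos": [0, 0, 0], "turn": 14, "jaw": 0},
    {"delta_pos": [0, 0, 0], "turn": 17, "jaw": 0},
    {"delta_pos": [0, 0, 0], "turn": 17, "jaw": 0},
    {"delta_pos": [0, 0, 0], "turn": 17, "jaw": 0},
    {"delta_pos": [0, 0, 0], "turn": 17, "jaw": 0},
  ],
)

```text
clock: 3.55
tool_pos: [0.5249, -0.2591, 0.1697]
eef_rot: [-0.432, 0.902, 0.0, 0.0]
contact_force: [0.4, -0.1, 0.3]
opening: 1.007
```

```bash
cat >> h.py <<'E'
from scipy.spatial.transform import Rotation as Rn
def st():
    s=r.get_state(); R=Rn.from_quat(s["eef_rot"]).as_matrix()
    print("t",s["clock"],"p",s["tool_pos"].round(4),"xang",np.degrees(np.arctan2(R[1,0],R[0,0])).round(2),"z",R[:,2].round(4),"f",s["contact_force"].round(2),"m",s["moment"].round(3),"op",round(s["opening"],3),"q",s["q"].round(3),"qd",abs(s["qd"]).max().round(3))
    return s,R
def to(x,y,z):
    s,R=st(); print("delta cm",(R.T@(np.array([x,y,z])-s["tool_pos"])*100).round(2))
E
python3 - <<'E'
from h import *
to(.5255,-.2575,.061)
im=vision.snapshot("wrist");cv2.imwrite("pics/w2.png",im)
E
```

```text
t 3.55 p [ 0.5249 -0.2591  0.1697] xang -128.83 z [ 2.e-04  5.e-04 -1.e+00] f [ 0.39 -0.08  0.31] m [0.131 0.013 0.005] op 1.007 q [ 0.146  0.784  0.417  1.782 -0.475  0.677 -1.417] qd 0.009
delta cm [-0.16  0.05 10.87]
```

View pics/w2.png

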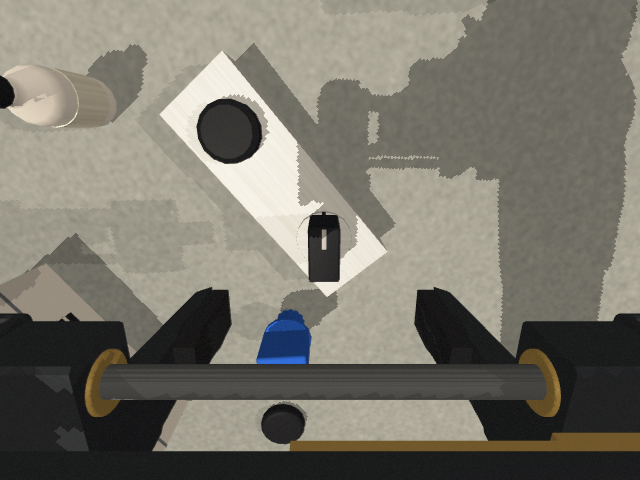

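>>> send_rows(
  series=[
    {"delta_pos": [-0.15, 0.05, 2], "turn": 0, "jaw": 0},
    {"delta_pos": [-0.15, 0.05, 4.5], "turn": 0, "jaw": 0},
    {"delta_pos": [-0.15, 0.05, 7], "turn": 0, "jaw": 0},
    {"delta_pos": [-0.15, 0.05, 9], "turn": 0, "jaw": 0},
    {"delta_pos": [-0.15, 0.05, 10.3], "turn": 0, "jaw": 0},
    {"delta_pos": [-0.15, 0.05, 10.85], "turn": 0, "jaw": 0},
    {"delta_pos": [-0.15, 0.05, 10.85], "turn": 0, "jaw": 0},
    {"delta_pos": [-0.15, 0.05, 10.85], "turn": 0, "jaw": 0},
  ],
)

```text
clock: 4.27
tool_pos: [0.5255, -0.2589, 0.0619]
eef_rot: [-0.431, 0.903, -0.0, 0.0]
contact_force: [0.1, -0.4, 0.2]
opening: 1.003
```

Run:
```python
from h import *
to(.5255,-.2575,.061)
im=vision.snapshot("wrist");cv2.imwrite("pics/w3.png",im)
```

```text
t 4.2667 p [ 0.5255 -0.2589  0.0619] xang -129.0 z [ 1.e-03 -5.e-04 -1.e+00] f [ 0.1  -0.45  0.22] m [ 0.148  0.11  -0.025] op 1.003 q [ 0.212  0.939  0.296  1.826 -0.561  0.459 -1.348] qd 0.019
delta cm [-0.11  0.09  0.09]
```

View pics/w3.png

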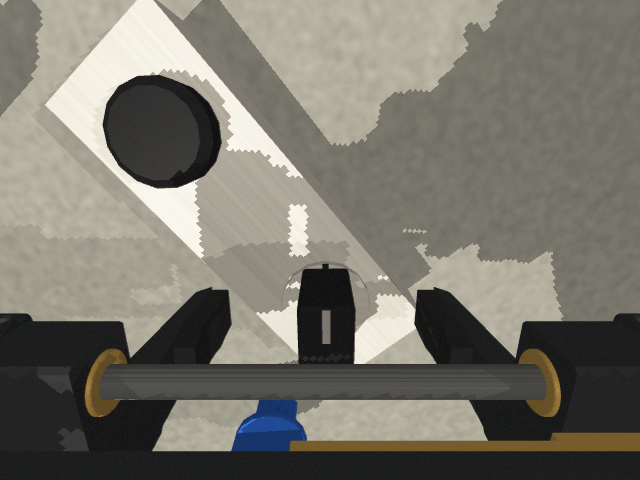

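>>> send_rows(
  series=[
    {"delta_pos": [-0.1, 0.05, 0], "turn": 0, "jaw": 1},
    {"delta_pos": [-0.1, 0.05, 0], "turn": 0, "jaw": 1},
    {"delta_pos": [-0.1, 0.05, 0], "turn": 0, "jaw": 1},
    {"delta_pos": [-0.1, 0.05, 0], "turn": 0, "jaw": 1},
    {"delta_pos": [-0.1, 0.05, 0], "turn": 0, "jaw": 1},
    {"delta_pos": [-0.1, 0.05, 0], "turn": 0, "jaw": 1},
    {"delta_pos": [-0.1, 0.05, 0], "turn": 0, "jaw": 1},
    {"delta_pos": [-0.1, 0.05, 0], "turn": 0, "jaw": 1},
  ],
  force=25,
)

```text
clock: 4.98
tool_pos: [0.5253, -0.2574, 0.0612]
eef_rot: [-0.431, 0.903, 0.0, 0.0]
contact_force: [0.0, -0.7, -0.6]
opening: 0.417
```

Run:
```python
from h import *
st()
```

```text
t 4.9833 p [ 0.5253 -0.2574  0.0612] xang -129.0 z [ 0.  0. -1.] f [ 0.02 -0.65 -0.55] m [0.11  0.079 0.014] op 0.417 q [ 0.21   0.94   0.296  1.828 -0.562  0.458 -1.349] qd 0.002
```

Still closing; continue, then lift.

>>> send_rows(
  series=[
    {"delta_pos": [0, 0, 0], "turn": 0, "jaw": 1},
    {"delta_pos": [0, 0, 0], "turn": 0, "jaw": 1},
    {"delta_pos": [0, 0, 0], "turn": 0, "jaw": 1},
    {"delta_pos": [0, 0, 0], "turn": 0, "jaw": 1},
    {"delta_pos": [0, 0, 0], "turn": 0, "jaw": 1},
  ],
)

```text
clock: 5.4
tool_pos: [0.5249, -0.258, 0.0613]
eef_rot: [-0.43, 0.903, -0.0, -0.0]
contact_force: [-2.4, -2.3, 0.6]
opening: 0.244
```

Run:
```python
from h import *
st()
```

```text
t 5.4 p [ 0.5249 -0.258   0.0613] xang -129.03 z [-4.e-04 -8.e-04 -1.e+00] f [-2.41 -2.28  0.64] m [-0.28   0.41   0.034] op 0.244 q [ 0.211  0.94   0.297  1.828 -0.561  0.458 -1.349] qd 0.002
```

>>> send_rows(
  series=[
    {"delta_pos": [0, 0, -0.8], "turn": 0, "jaw": 1},
    {"delta_pos": [0, 0, -2], "turn": 0, "jaw": 1},
    {"delta_pos": [0, 0, -4], "turn": 0, "jaw": 1},
    {"delta_pos": [0, 0, -6.5], "turn": 0, "jaw": 1},
    {"delta_pos": [0, 0, -9.5], "turn": 0, "jaw": 1},
    {"delta_pos": [0, 0, -12], "turn": 0, "jaw": 1},
    {"delta_pos": [0, 0, -14], "turn": 0, "jaw": 1},
    {"delta_pos": [0, 0, -14], "turn": 0, "jaw": 1},
  ],
)

```text
clock: 6.07
tool_pos: [0.5278, -0.2581, 0.2063]
eef_rot: [-0.431, 0.902, -0.003, 0.003]
contact_force: [-0.1, -0.9, -1.9]
opening: 0.247
```

Run:
```python
from h import *
st()
im=vision.snapshot("side");cv2.imwrite("pics/sd2.png",im)
im=vision.snapshot("wrist");cv2.imwrite("pics/w4.png",im)
```

```text
t 6.0667 p [ 0.5278 -0.2581  0.2063] xang -128.96 z [ 0.0082 -0.0028 -1.    ] f [-0.12 -0.87 -1.94] m [0.076 0.02  0.031] op 0.247 q [ 0.12   0.736  0.457  1.755 -0.452  0.747 -1.442] qd 0.067
```

View pics/sd2.png

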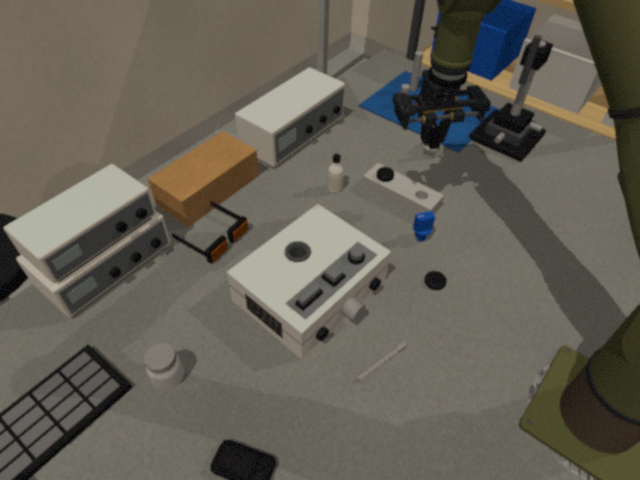

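View pics/w4.png

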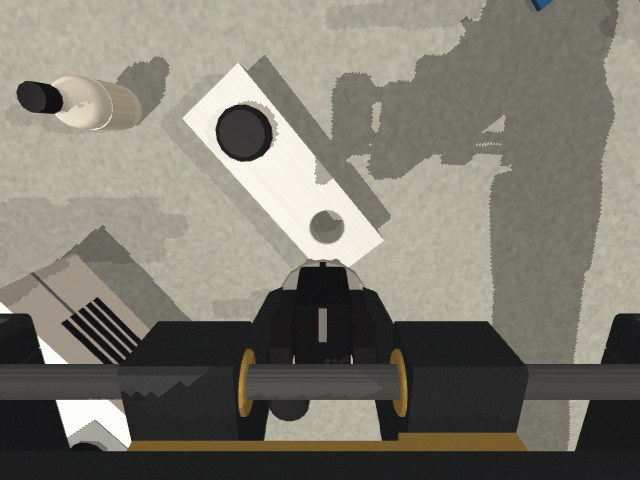

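>>> send_rows(
  series=[
    {"delta_pos": [-1, 0.3, 0], "turn": -7, "jaw": 1},
    {"delta_pos": [-2.5, 0.8, 0], "turn": -14, "jaw": 1},
    {"delta_pos": [-3.9, 1.2, 0], "turn": -21, "jaw": 1},
    {"delta_pos": [-5.2, 1.6, 0], "turn": -28, "jaw": 1},
    {"delta_pos": [-6.5, 1.9, 0], "turn": -35, "jaw": 1},
    {"delta_pos": [-7.8, 2.3, 0], "turn": -42, "jaw": 1},
    {"delta_pos": [-9.1, 2.7, 0], "turn": -49, "jaw": 1},
    {"delta_pos": [-10.4, 3.1, 0], "turn": -56, "jaw": 1},
  ],
)

```text
clock: 6.83
tool_pos: [0.5659, -0.1555, 0.1997]
eef_rot: [0.806, -0.592, -0.002, 0.0]
contact_force: [0.6, -0.0, -1.1]
opening: 0.25
```

>>> send_rows(
  series=[
    {"delta_pos": [-1.0, -0.8, 0], "turn": -7, "jaw": 1},
    {"delta_pos": [-2.1, -1.7, 0], "turn": -14, "jaw": 1},
    {"delta_pos": [-3.1, -2.5, 0], "turn": -21, "jaw": 1},
    {"delta_pos": [-4.2, -3.4, 0], "turn": -28, "jaw": 1},
    {"delta_pos": [-5.2, -4.3, 0], "turn": -35, "jaw": 1},
    {"delta_pos": [-6.2, -5.1, 0], "turn": -42, "jaw": 1},
    {"delta_pos": [-7.3, -6, 0], "turn": -49, "jaw": 1},
    {"delta_pos": [-8.4, -6.8, 0], "turn": -56, "jaw": 1},
  ],
)

```text
clock: 7.5
tool_pos: [0.6063, -0.0556, 0.1997]
eef_rot: [0.989, -0.145, -0.002, -0.0]
contact_force: [0.3, -1.0, -1.9]
opening: 0.245
```

Run:
```python
from h import *
to(.652,.041,.20)
```

```text
t 7.5 p [ 0.6063 -0.0556  0.1997] xang -16.63 z [-0.0032  0.0012 -1.    ] f [ 0.29 -1.05 -1.86] m [-0.008 -0.015 -0.004] op 0.245 q [ 0.06   0.726 -0.077  1.667  0.073  0.754 -0.342] qd 0.85
delta cm [  1.62 -10.57  -0.04]
```

>>> send_rows(
  series=[
    {"delta_pos": [0.2, -1.3, 0], "turn": -7, "jaw": 1},
    {"delta_pos": [0.4, -2.6, 0], "turn": -14, "jaw": 1},
    {"delta_pos": [0.6, -4, 0], "turn": -21, "jaw": 1},
    {"delta_pos": [0.8, -5.5, 0], "turn": -28, "jaw": 1},
    {"delta_pos": [1, -7, 0], "turn": -35, "jaw": 1},
    {"delta_pos": [1.2, -8.5, 0], "turn": -42, "jaw": 1},
    {"delta_pos": [1.4, -10, 0], "turn": -49, "jaw": 1},
    {"delta_pos": [1.5, -10.6, 0], "turn": -53.5, "jaw": 1},
  ],
)

```text
clock: 8.17
tool_pos: [0.6518, 0.0435, 0.1996]
eef_rot: [0.948, 0.317, -0.001, -0.002]
contact_force: [-0.2, -0.7, -2.4]
opening: 0.249
```

>>> send_rows(
  series=[
    {"delta_pos": [0, 0, 0], "turn": 0, "jaw": 1},
    {"delta_pos": [0, 0, 0], "turn": 0, "jaw": 1},
    {"delta_pos": [0, 0, 0], "turn": 0, "jaw": 1},
  ],
)

```text
clock: 8.42
tool_pos: [0.6516, 0.039, 0.2002]
eef_rot: [0.95, 0.312, -0.001, 0.0]
contact_force: [0.0, 0.1, -1.8]
opening: 0.243
```

Run:
```python
from h import *
import pickle
st()
P=vision.camera_params("wrist");pickle.dump(P,open("P5.pkl","wb"))
im=vision.snapshot("wrist");cv2.imwrite("pics/w5.png",im)
c=proj("wrist",(.605,.1055,.1),P);print(c)
crop(im,c,110,80,7,"pics/c_w5.png")
```

```text
t 8.4167 p [0.6516 0.039  0.2002] xang 36.34 z [-2.3e-03 -9.0e-04 -1.0e+00] f [ 0.05  0.12 -1.84] m [ 0.013 -0.041 -0.008] op 0.243 q [ 0.041  0.796 -0.327  1.517  0.302  0.882  0.246] qd 0.008
[323.32465998 127.42190911]
pics/c_w5.png 268 87 7
```

View pics/w5.png

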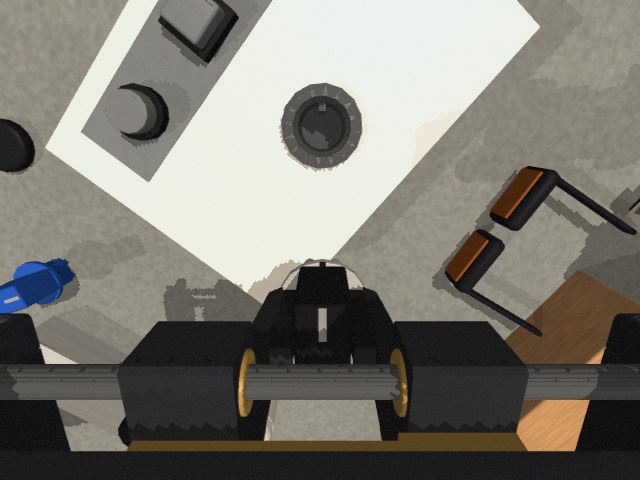

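View pics/c_w5.png

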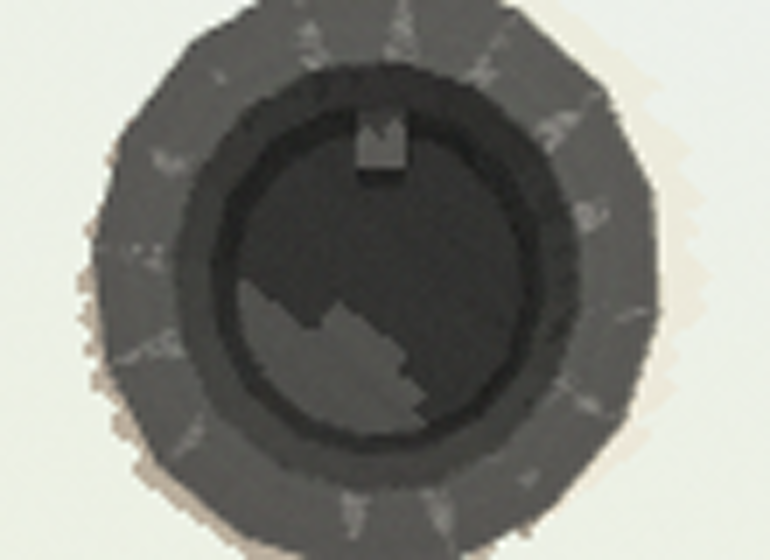

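Run:
```python
from h import *
import pickle
P=pickle.load(open("P5.pkl","rb"))
f=lambda x,y,z: atz("wrist",(268+x/7-0.4,87+y/7-0.4),z,P)
m=f(379,276,.1);o=f(376,276,.1);k=f(382,142,.09);print("mouth",m,o,"key",k,"ang",np.degrees(np.arctan2(k[1]-m[1],k[0]-m[0])),np.linalg.norm((k-m)[:2]))
for x,y in ((178,276),(580,276),(379,62),(379,490)): print(f(x,y,.1))
# grip mark/axis check
print("grip top proj",proj("wrist",(.6516,.039,.2232),P))
A=atz("wrist",(46,150),.095,P);B=atz("wrist",(540,25),.095,P);print(A,B)
print("round",atz("wrist",(132,110),.117,P),"sq",atz("wrist",(198,22),.117,P))
to(m[0],m[1],.16)
```

```text
mouth [0.60366401 0.1055821  0.1       ] [0.60344008 0.10541721 0.1       ] key [0.59662971 0.11555356 0.09      ] ang 125.20078950372155 0.012202926073179673
[0.58865755 0.09453215 0.1       ]
[0.61866435 0.11662755 0.1       ]
[0.59279988 0.1203533  0.1       ]
[0.61510392 0.09002806 0.1       ]
grip top proj [318.13954574 348.86664618]
[ 0.46226293 -0.0175941   0.095     ] [0.67615985 0.23156858 0.095     ]
round [0.50760511 0.04582707 0.117     ] sq [0.51627923 0.10883789 0.117     ]
t 8.4667 p [0.6518 0.0389 0.2005] xang 36.34 z [-0.0017 -0.0011 -1.    ] f [ 0.55 -0.06 -1.91] m [ 0.034 -0.031 -0.02 ] op 0.245 q [ 0.041  0.795 -0.327  1.516  0.303  0.882  0.246] qd 0.007
delta cm [ 0.09 -8.22  4.06]
```

Run:
```python
from h import *
import pickle
P=pickle.load(open("P5.pkl","rb"))
R=Rn.from_euler('z',36.34,degrees=True).as_matrix()
y=np.array([.5926,-.8055,0]);x=np.array([.8055,.5926,0])
t=np.array([.6517,.039,.2003])
for dz in (-.019,-.016,-.013):
  print(dz,proj("wrist",t-y*.022+[0,0,dz],P), proj("wrist",t-y*.020+[0,0,.023],P))
im=cv2.imread("pics/w5.png");crop(im,(322,300),160,90,5,"pics/c_w5b.png")
```

```text
-0.019 [319.41354626 256.59860833] [318.17412768 302.04575004]
-0.016 [319.34434345 258.82596956] [318.17412768 302.04575004]
-0.013 [319.27265136 261.13345052] [318.17412768 302.04575004]
pics/c_w5b.png 242 255 5
```

View pics/c_w5b.png

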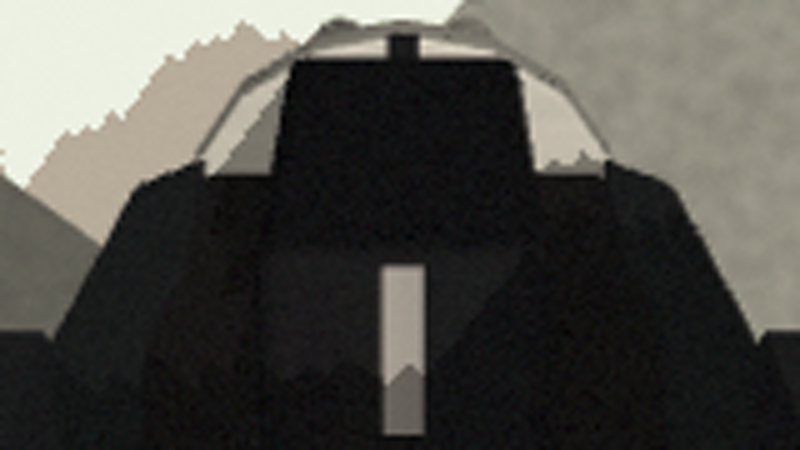

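>>> send_rows(
  series=[
    {"delta_pos": [0, -1.2, 0], "turn": 1, "jaw": 1},
    {"delta_pos": [0, -3, 0], "turn": 1, "jaw": 1},
    {"delta_pos": [0, -5, 0], "turn": 1, "jaw": 1},
    {"delta_pos": [0, -7, 0], "turn": 1, "jaw": 1},
    {"delta_pos": [0, -8, 0], "turn": 1, "jaw": 1},
    {"delta_pos": [0, -8.25, 1], "turn": 1, "jaw": 1},
    {"delta_pos": [0, -8.25, 3], "turn": 1, "jaw": 1},
    {"delta_pos": [0, -8.25, 3.5], "turn": 1, "jaw": 1},
  ],
)

```text
clock: 9.13
tool_pos: [0.6024, 0.1045, 0.1636]
eef_rot: [0.953, 0.304, -0.002, 0.001]
contact_force: [-1.2, -0.2, -0.6]
opening: 0.249
```

>>> send_rows(
  series=[
    {"delta_pos": [0, 0, 0], "turn": 0, "jaw": 1},
    {"delta_pos": [0, 0, 0], "turn": 0, "jaw": 1},
    {"delta_pos": [0, 0, 0], "turn": 0, "jaw": 1},
  ],
)

```text
clock: 9.38
tool_pos: [0.6042, 0.1058, 0.1666]
eef_rot: [0.953, 0.304, 0.001, 0.0]
contact_force: [0.6, 0.8, -0.8]
opening: 0.246
```

Run:
```python
from h import *
to(.6042,.1055,.121)
for n in ("side","scene"):
    im=vision.snapshot(n);cv2.imwrite(f"pics/{n}6.png",im)
    c=proj(n,(.604,.1055,.12));crop(im,c,130,100,6,f"pics/c_{n}6.png")
```

```text
t 9.3833 p [0.6042 0.1058 0.1666] xang 35.42 z [ 1.2e-03 -1.0e-04 -1.0e+00] f [ 0.57  0.85 -0.76] m [-0.008 -0.011  0.032] op 0.246 q [-0.083  0.786 -0.296  1.676  0.317  0.726  0.083] qd 0.008
delta cm [-0.02  0.02  4.56]
pics/c_side6.png 232 194 6
pics/c_scene6.png 272 191 6
```

View pics/c_side6.png

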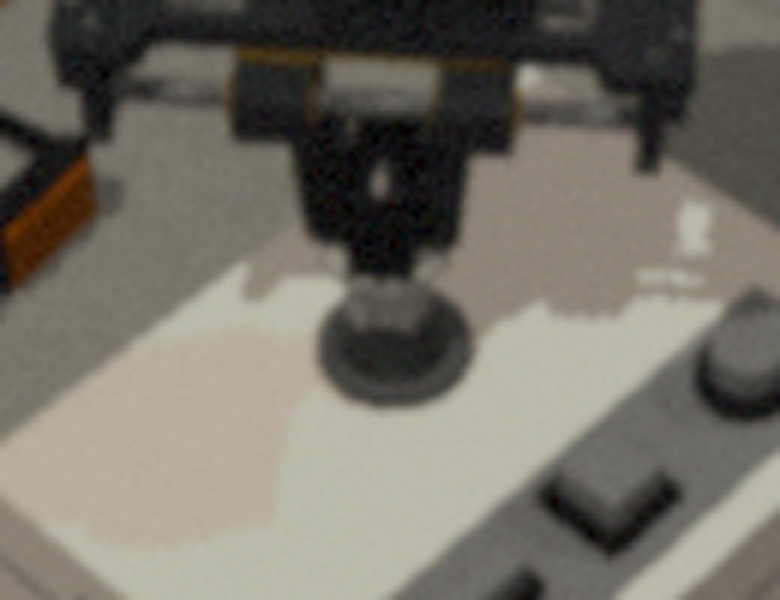

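View pics/c_scene6.png

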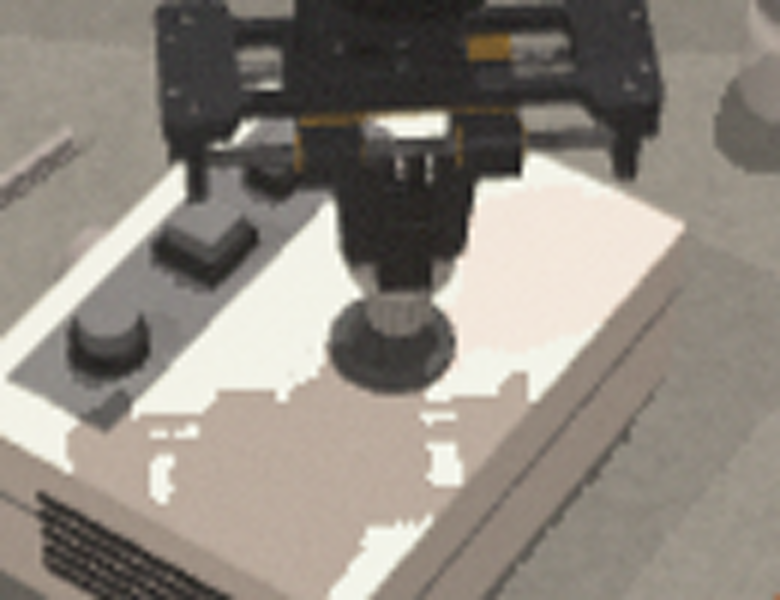

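Run:
```python
from h import *
off={"side":(232,194),"scene":(272,191)}
for n in off:
    im=cv2.imread(f"pics/{n}6.png");crop(im,proj(n,(.604,.1055,.115)),50,37,16,f"pics/d_{n}6.png")
    for p in ((.6042,.1055,.1),(.6042,.1058,.1456),(.6042,.1058,.1176),(.6042,.1058,.1146)):
        q=proj(n,p);print(n,p,q.round(1),((q-off[n])*6).round(0))
```

```text
pics/d_side6.png 272 227 16
side (0.6042, 0.1055, 0.1) [297.4 251.1] [392. 343.]
side (0.6042, 0.1058, 0.1456) [297.  235.8] [390. 251.]
side (0.6042, 0.1058, 0.1176) [297.2 245.4] [391. 308.]
side (0.6042, 0.1058, 0.1146) [297.2 246.4] [391. 314.]
pics/d_scene6.png 312 224 16
scene (0.6042, 0.1055, 0.1) [337.  246.7] [390. 334.]
scene (0.6042, 0.1058, 0.1456) [337.4 234.1] [393. 258.]
scene (0.6042, 0.1058, 0.1176) [337.2 241.9] [391. 305.]
scene (0.6042, 0.1058, 0.1146) [337.2 242.7] [391. 310.]
```

View pics/d_scene6.png

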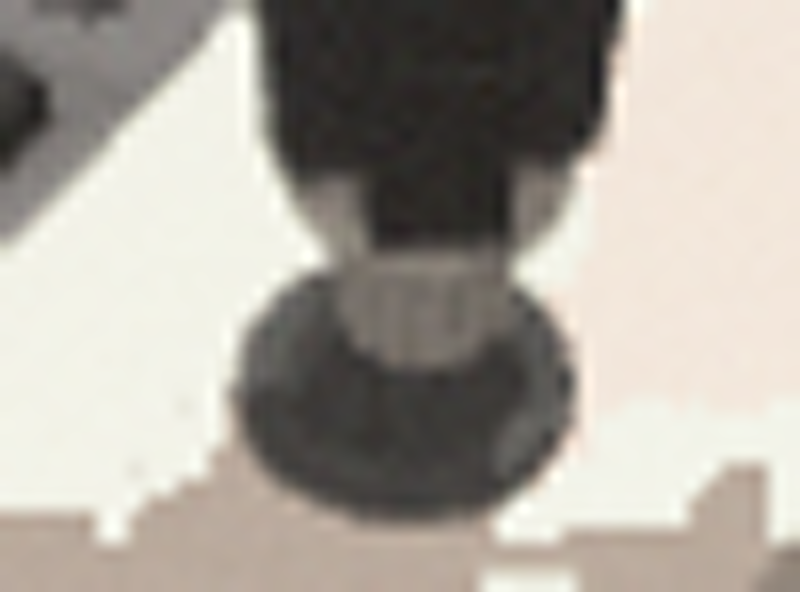

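View pics/d_side6.png

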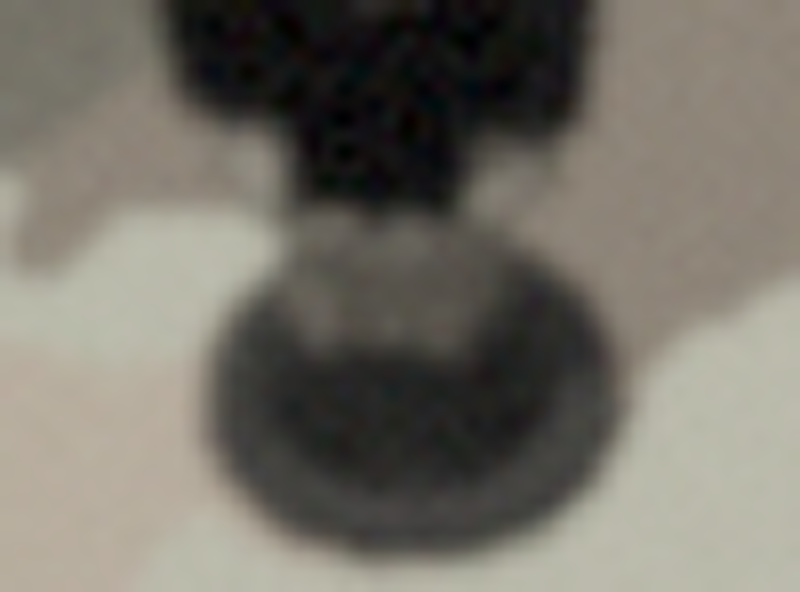

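>>> send_rows(
  series=[
    {"delta_pos": [-0.15, 0, 0], "turn": 0, "jaw": 1},
    {"delta_pos": [-0.15, 0, 0.5], "turn": 0, "jaw": 1},
    {"delta_pos": [-0.15, 0, 1.0], "turn": 0, "jaw": 1},
    {"delta_pos": [-0.15, 0, 1.5], "turn": 0, "jaw": 1},
    {"delta_pos": [-0.15, 0, 1.9], "turn": 0, "jaw": 1},
    {"delta_pos": [-0.15, 0, 2.2], "turn": 0, "jaw": 1},
    {"delta_pos": [-0.15, 0, 2.4], "turn": 0, "jaw": 1},
    {"delta_pos": [-0.15, 0, 2.4], "turn": 0, "jaw": 1},
  ],
)

```text
clock: 10.15
tool_pos: [0.6019, 0.1056, 0.1416]
eef_rot: [0.952, 0.305, -0.0, -0.0]
contact_force: [-0.7, 1.0, -1.4]
opening: 0.246
```

Run:
```python
from h import *
to(.6042,.1055,.121)
for n in ("side","scene"):
    im=vision.snapshot(n);cv2.imwrite(f"pics/{n}7.png",im)
    crop(im,proj(n,(.604,.1055,.115)),50,37,10,f"pics/d_{n}7.png")
a=cv2.imread("pics/d_side7.png");b=cv2.imread("pics/d_scene7.png");cv2.imwrite("pics/d7.png",np.hstack([a[:,:390],b[:,:390]]))
```

```text
t 10.15 p [0.6019 0.1056 0.1416] xang 35.51 z [-9.e-04 -2.e-04 -1.e+00] f [-0.74  1.   -1.39] m [ 0.019 -0.007  0.032] op 0.246 q [-0.091  0.819 -0.282  1.698  0.332  0.674  0.069] qd 0.01
delta cm [0.19 0.14 2.06]
pics/d_side7.png 272 227 10
pics/d_scene7.png 312 224 10
```

View pics/d7.png

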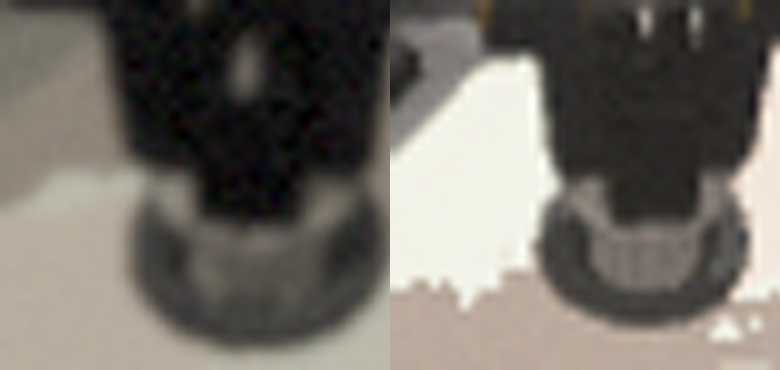

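>>> send_rows(
  series=[
    {"delta_pos": [0, 0, 0.2], "turn": 0, "jaw": 1},
    {"delta_pos": [0, 0, 0.4], "turn": 0, "jaw": 1},
    {"delta_pos": [0, 0, 0.6], "turn": 0, "jaw": 1},
    {"delta_pos": [0, 0, 0.8], "turn": 0, "jaw": 1},
    {"delta_pos": [0, 0, 0.8], "turn": 0, "jaw": 1},
  ],
)

```text
clock: 10.67
tool_pos: [0.6019, 0.1054, 0.1338]
eef_rot: [0.952, 0.305, -0.0, 0.0]
contact_force: [-0.5, 0.2, -1.8]
opening: 0.242
```

Run:
```python
from h import *
to(.6042,.1055,.121)
```

```text
t 10.6667 p [0.6019 0.1054 0.1338] xang 35.5 z [-7.e-04 -3.e-04 -1.e+00] f [-0.5   0.24 -1.76] m [ 0.044 -0.069 -0.014] op 0.242 q [-0.094  0.83  -0.278  1.702  0.337  0.658  0.065] qd 0.006
delta cm [0.19 0.13 1.28]
```

>>> send_rows(
  series=[
    {"delta_pos": [0, 0, 0.3], "turn": 0, "jaw": 1},
    {"delta_pos": [0, 0, 0.6], "turn": 0, "jaw": 1},
    {"delta_pos": [0, 0, 0.9], "turn": 0, "jaw": 1},
    {"delta_pos": [0, 0, 1.1], "turn": 0, "jaw": 1},
    {"delta_pos": [0, 0, 1.2], "turn": 0, "jaw": 1},
    {"delta_pos": [0, 0, 1.2], "turn": 0, "jaw": 1},
  ],
)

```text
clock: 11.17
tool_pos: [0.602, 0.1055, 0.1219]
eef_rot: [0.952, 0.305, -0.0, -0.0]
contact_force: [-0.7, -0.2, -1.7]
opening: 0.244
```

Run:
```python
from h import *
to(.6042,.1055,.121)
```

```text
t 11.1667 p [0.602  0.1055 0.1219] xang 35.5 z [-5.e-04 -1.e-04 -1.e+00] f [-0.66 -0.24 -1.73] m [-0.013 -0.039 -0.001] op 0.244 q [-0.098  0.847 -0.27   1.708  0.344  0.634  0.059] qd 0.006
delta cm [0.18 0.13 0.09]
```

>>> send_rows(
  series=[
    {"delta_pos": [0, 0, 0.05], "turn": 0, "jaw": 0.4},
    {"delta_pos": [0, 0, 0.05], "turn": 0, "jaw": 0.4},
    {"delta_pos": [0, 0, 0.05], "turn": 0, "jaw": 0.4},
    {"delta_pos": [0, 0, 0.05], "turn": 0, "jaw": 0.4},
    {"delta_pos": [0, 0, 0.05], "turn": 0, "jaw": 0.4},
    {"delta_pos": [0, 0, 0.05], "turn": 0, "jaw": 0.4},
  ],
)

```text
clock: 11.67
tool_pos: [0.6023, 0.1056, 0.1219]
eef_rot: [0.952, 0.305, 0.0, 0.0]
contact_force: [0.3, -0.1, -0.6]
opening: 0.604
```

Run:
```python
from h import *
st()
ims=[]
for n in ("side","scene"):
    im=vision.snapshot(n);cv2.imwrite(f"pics/{n}8.png",im)
    crop(im,proj(n,(.604,.1055,.115)),50,37,10,f"pics/d_{n}8.png")
a=cv2.imread("pics/d_side8.png");b=cv2.imread("pics/d_scene8.png");cv2.imwrite("pics/d8.png",np.hstack([a[:,:390],b[:,:390]]))
```

```text
t 11.6667 p [0.6023 0.1056 0.1219] xang 35.5 z [ 4.e-04  1.e-04 -1.e+00] f [ 0.29 -0.11 -0.55] m [ 0.059 -0.062  0.037] op 0.604 q [-0.098  0.847 -0.27   1.708  0.345  0.633  0.059] qd 0.003
pics/d_side8.png 272 227 10
pics/d_scene8.png 312 224 10
```

View pics/d8.png

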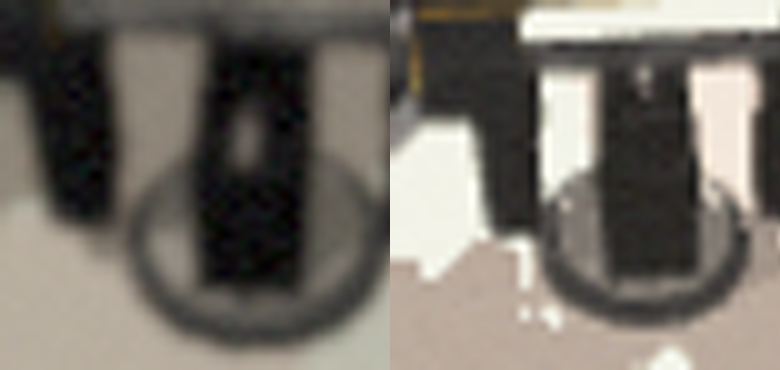

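>>> send_rows(
  series=[
    {"delta_pos": [0, 0, -1], "turn": 0, "jaw": 0.4},
    {"delta_pos": [0, 0, -3], "turn": 0, "jaw": 0.4},
    {"delta_pos": [0, 0, -6], "turn": 0, "jaw": 0.4},
    {"delta_pos": [0, 0, -8], "turn": 0, "jaw": 0.6},
    {"delta_pos": [0, 0, -8], "turn": 7, "jaw": 1},
    {"delta_pos": [0, 0, -8], "turn": 14, "jaw": 1},
    {"delta_pos": [0, 0, -8], "turn": 21, "jaw": 1},
    {"delta_pos": [0, 0, -8], "turn": 28, "jaw": 1},
  ],
)

```text
clock: 12.43
tool_pos: [0.6023, 0.1057, 0.2028]
eef_rot: [0.998, 0.062, 0.001, -0.0]
contact_force: [-0.2, 1.3, -0.5]
opening: 0.241
```

Run:
```python
from h import *
to(.5056,.0424,.20)
im=cv2.imread("pics/w5.png");import pickle
P=pickle.load(open("P5.pkl","rb"))
c=np.array([.5692,.107])
y=-.055;R=np.array([[np.cos(y),-np.sin(y)],[np.sin(y),np.cos(y)]])
for k in (-.068,0,.068):
    p=c+R@[-.06,k]; q=proj("wrist",(*p,.117),P);print(p,q)
    cv2.circle(im,tuple(int(v) for v in q.round()),2,(0,0,255),-1)
for v in [(-.1,-.13),(.1,-.13),(.1,.13)]:
    p=c+R@v; cv2.circle(im,tuple(int(v) for v in proj("wrist",(*p,.095),P).round()),2,(0,0,255),-1)
cv2.imwrite("pics/w5k.png",im)
im=vision.snapshot("wrist");cv2.imwrite("pics/w9.png",im)
```

```text
t 12.4333 p [0.6023 0.1057 0.2028] xang 7.16 z [ 1.1e-03  6.0e-04 -1.0e+00] f [-0.17  1.31 -0.47] m [-0.001 -0.029 -0.013] op 0.241 q [-0.151  0.727 -0.174  1.657  0.165  0.771 -0.275] qd 1.097
delta cm [-10.39   5.07   0.27]
[0.50555261 0.04240116] [126.26746619 112.76467832]
[0.50929073 0.11029834] [188.26477939  10.89328537]
[0.51302884 0.17819551] [ 261.87278839 -110.05631747]
```

View pics/w5k.png

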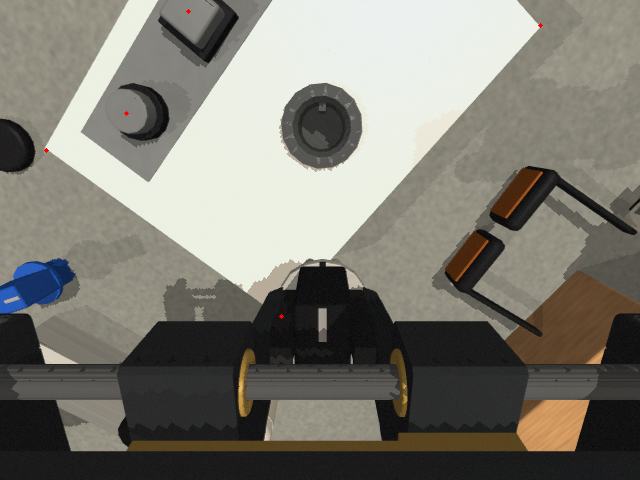

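View pics/w9.png

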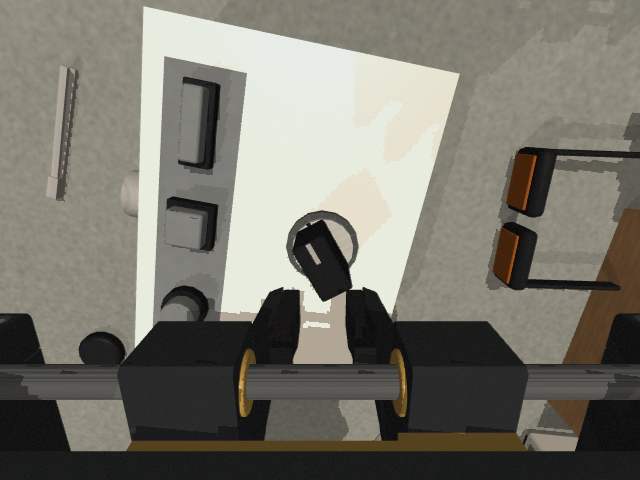

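>>> send_rows(
  series=[
    {"delta_pos": [-1.5, 0.7, 0], "turn": 2, "jaw": 1},
    {"delta_pos": [-4, 2, 0], "turn": 5, "jaw": 1},
    {"delta_pos": [-7, 3.5, 0], "turn": 7, "jaw": 1},
    {"delta_pos": [-9.5, 4.7, 1], "turn": 7, "jaw": 1},
    {"delta_pos": [-10.4, 5.07, 3], "turn": 7, "jaw": 1},
    {"delta_pos": [-10.4, 5.07, 5], "turn": 7, "jaw": 1},
    {"delta_pos": [-10.4, 5.07, 6], "turn": 7, "jaw": 1},
    {"delta_pos": [-10.4, 5.07, 6], "turn": 7, "jaw": 1},
  ],
)

```text
clock: 13.15
tool_pos: [0.505, 0.0419, 0.1405]
eef_rot: [1.0, 0.005, -0.001, 0.0]
contact_force: [0.9, 0.1, -0.2]
opening: 0.003
```

Run:
```python
from h import *
to(.5056,.0424,.121)
im=vision.snapshot("wrist");cv2.imwrite("pics/w10.png",im)
for n in ("side","scene"):
    im=vision.snapshot(n)
    crop(im,proj(n,(.5056,.0424,.117)),60,56,6,f"pics/e_{n}.png")
a=cv2.imread("pics/e_side.png");b=cv2.imread("pics/e_scene.png");cv2.imwrite("pics/e10.png",np.hstack([a,b]))
```

```text
t 13.15 p [0.505  0.0419 0.1405] xang 0.62 z [-2.7e-03 -1.0e-04 -1.0e+00] f [ 0.86  0.08 -0.21] m [0.031 0.034 0.017] op 0.003 q [-0.103  0.715 -0.115  2.017  0.184  0.422 -0.347] qd 0.037
delta cm [ 0.07 -0.05  1.95]
pics/e_side.png 326 223 6
pics/e_scene.png 259 214 6
```

View pics/w10.png

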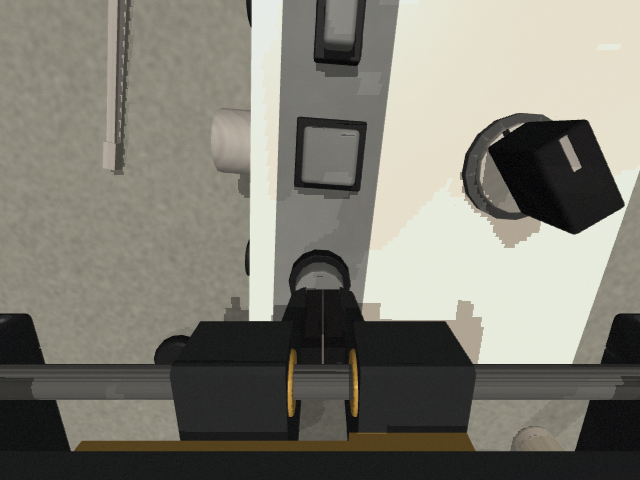

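View pics/e10.png

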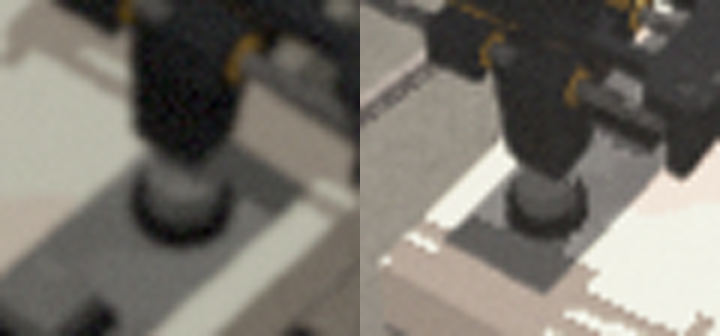

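>>> send_rows(
  series=[
    {"delta_pos": [0, 0, 0.7], "turn": 0, "jaw": 1},
    {"delta_pos": [0, 0, 1.2], "turn": 0, "jaw": 1},
    {"delta_pos": [0, 0, 1.6], "turn": 0, "jaw": 1},
    {"delta_pos": [0, 0, 1.9], "turn": 0, "jaw": 1},
    {"delta_pos": [0, 0, 1.9], "turn": 0, "jaw": 1},
    {"delta_pos": [0, 0, 1.9], "turn": 0, "jaw": 1},
  ],
)

```text
clock: 13.8
tool_pos: [0.5063, 0.042, 0.1229]
eef_rot: [1.0, 0.004, 0.001, -0.0]
contact_force: [1.1, 0.1, 3.4]
opening: 0.005
```

Run:
```python
from h import *
st()
```

```text
t 13.8 p [0.5063 0.042  0.1229] xang 0.51 z [ 1.2e-03  3.0e-04 -1.0e+00] f [1.07 0.07 3.36] m [ 0.072 -0.158 -0.002] op 0.005 q [-0.11   0.747 -0.103  2.027  0.191  0.375 -0.355] qd 0.004
```

>>> send_rows(
  series=[
    {"delta_pos": [0, 0, 0.15], "turn": 0, "jaw": 1},
    {"delta_pos": [0, 0, 0.25], "turn": 0, "jaw": 1},
    {"delta_pos": [0, 0, 0.25], "turn": 0, "jaw": 1},
    {"delta_pos": [0, 0, 0.25], "turn": 0, "jaw": 1},
  ],
)

```text
clock: 14.13
tool_pos: [0.5063, 0.042, 0.1221]
eef_rot: [1.0, 0.004, 0.001, -0.0]
contact_force: [-2.3, 0.7, 22.1]
opening: 0.006
```

Run:
```python
from h import *
st()
```

```text
t 14.1333 p [0.5063 0.042  0.1221] xang 0.51 z [ 2.5e-03  2.0e-04 -1.0e+00] f [-2.32  0.66 22.06] m [0.114 0.584 0.012] op 0.006 q [-0.111  0.748 -0.102  2.029  0.192  0.371 -0.356] qd 0.002
```

>>> send_rows(
  series=[
    {"delta_pos": [0, 0, -0.8], "turn": 0, "jaw": 1},
    {"delta_pos": [0, 0, -2], "turn": 0, "jaw": 1},
    {"delta_pos": [0, 0, -3], "turn": 0, "jaw": 1},
    {"delta_pos": [0.1, -2.5, -3], "turn": 0, "jaw": 1},
    {"delta_pos": [0.2, -5, -3], "turn": 0, "jaw": 1},
    {"delta_pos": [0.3, -6.6, -2.5], "turn": 0, "jaw": 1},
    {"delta_pos": [0.3, -6.8, -2], "turn": 0, "jaw": 1},
    {"delta_pos": [0.3, -6.8, -2], "turn": 0, "jaw": 1},
  ],
)

```text
clock: 14.8
tool_pos: [0.5072, 0.1103, 0.1393]
eef_rot: [1.0, 0.006, -0.001, 0.0]
contact_force: [-1.6, -0.2, 0.1]
opening: 0.004
```

Run:
```python
from h import *
to(.5093,.1103,.122)
ims=[]
for n in ("side","scene"):
    im=vision.snapshot(n)
    crop(im,proj(n,(.5093,.09,.117)),66,60,6,f"pics/f_{n}.png")
a=cv2.imread("pics/f_side.png");b=cv2.imread("pics/f_scene.png");cv2.imwrite("pics/f10.png",np.hstack([a,b]))
```

```text
t 14.8 p [0.5072 0.1103 0.1393] xang 0.63 z [-2.e-03 -5.e-04 -1.e+00] f [-1.58 -0.15  0.15] m [-0.071  0.025 -0.004] op 0.004 q [-0.242  0.726 -0.099  1.983  0.154  0.441 -0.445] qd 0.038
delta cm [0.22 0.   1.73]
pics/f_side.png 307 234 6
pics/f_scene.png 268 201 6
```

View pics/f10.png

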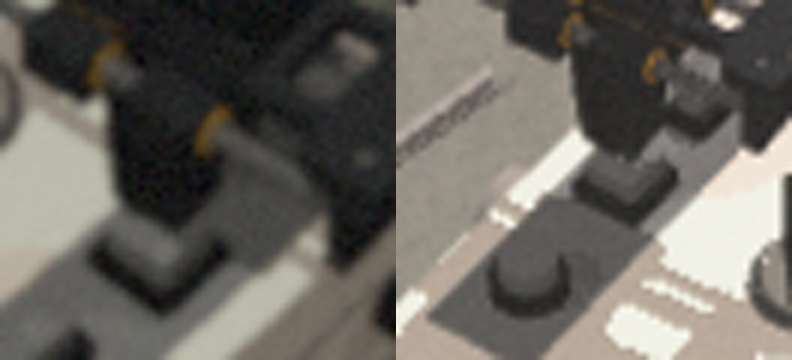

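>>> send_rows(
  series=[
    {"delta_pos": [0.1, 0, 0.6], "turn": 0, "jaw": 1},
    {"delta_pos": [0.1, 0, 1.2], "turn": 0, "jaw": 1},
    {"delta_pos": [0.1, 0, 1.6], "turn": 0, "jaw": 1},
    {"delta_pos": [0.1, 0, 1.9], "turn": 0, "jaw": 1},
    {"delta_pos": [0.1, 0, 2.0], "turn": 0, "jaw": 1},
    {"delta_pos": [0.1, 0, 2.0], "turn": 0, "jaw": 1},
    {"delta_pos": [0.1, 0, 2.0], "turn": 0, "jaw": 1},
  ],
)

```text
clock: 15.48
tool_pos: [0.5096, 0.1082, 0.1221]
eef_rot: [1.0, 0.003, 0.001, 0.001]
contact_force: [-3.3, -3.3, 22.8]
opening: 0.006
```

Run:
```python
from h import *
st()
```

```text
t 15.4833 p [0.5096 0.1082 0.1221] xang 0.4 z [ 0.0017 -0.0014 -1.    ] f [-3.29 -3.31 22.78] m [-0.637  0.693  0.02 ] op 0.006 q [-0.245  0.757 -0.088  1.991  0.161  0.399 -0.451] qd 0.001
```

Square key is down on its stop (22.8 N). Up, and on to the bar.

>>> send_rows(
  series=[
    {"delta_pos": [0, 0, -0.8], "turn": 0, "jaw": 1},
    {"delta_pos": [0, 0, -2], "turn": 0, "jaw": 1},
    {"delta_pos": [0, 0, -3], "turn": 0, "jaw": 1},
    {"delta_pos": [0.1, -2.5, -3], "turn": 0, "jaw": 1},
    {"delta_pos": [0.2, -5, -3], "turn": 0, "jaw": 1},
    {"delta_pos": [0.3, -6.7, -2.5], "turn": 0, "jaw": 1},
    {"delta_pos": [0.3, -6.9, -2], "turn": 0, "jaw": 1},
    {"delta_pos": [0.3, -6.9, -2], "turn": 0, "jaw": 1},
  ],
)

```text
clock: 16.15
tool_pos: [0.5106, 0.1794, 0.1393]
eef_rot: [1.0, 0.006, -0.001, 0.0]
contact_force: [-0.3, -1.0, 0.3]
opening: 0.006
```

Run:
```python
from h import *
to(.513,.1782,.122)
ims=[]
for n in ("side","scene"):
    im=vision.snapshot(n)
    crop(im,proj(n,(.5093,.14,.117)),66,60,6,f"pics/f_{n}.png")
a=cv2.imread("pics/f_side.png");b=cv2.imread("pics/f_scene.png");cv2.imwrite("pics/f11.png",np.hstack([a,b]))
```

```text
t 16.15 p [0.5106 0.1794 0.1393] xang 0.63 z [-1.8e-03 -4.0e-04 -1.0e+00] f [-0.27 -1.    0.26] m [-0.018  0.012 -0.013] op 0.006 q [-0.371  0.745 -0.087  1.918  0.125  0.485 -0.535] qd 0.037
delta cm [0.24 0.13 1.72]
pics/f_side.png 291 250 6
pics/f_scene.png 278 189 6
```

View pics/f11.png

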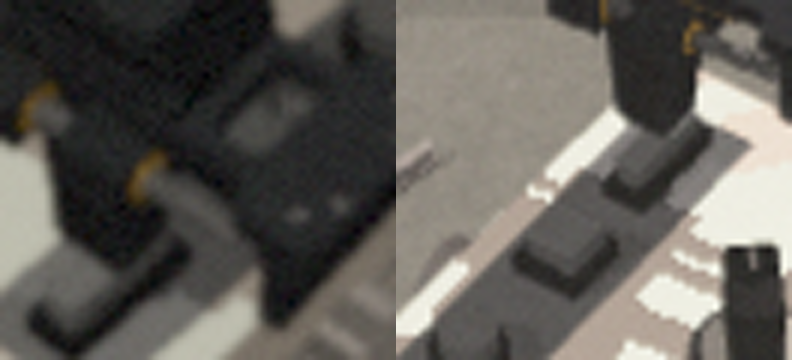

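>>> send_rows(
  series=[
    {"delta_pos": [0.1, 0.1, 0.6], "turn": 0, "jaw": 1},
    {"delta_pos": [0.1, 0.1, 1.2], "turn": 0, "jaw": 1},
    {"delta_pos": [0.1, 0.1, 1.6], "turn": 0, "jaw": 1},
    {"delta_pos": [0.1, 0.1, 1.9], "turn": 0, "jaw": 1},
    {"delta_pos": [0.1, 0.1, 2.0], "turn": 0, "jaw": 1},
    {"delta_pos": [0.1, 0.1, 2.0], "turn": 0, "jaw": 1},
    {"delta_pos": [0.1, 0.1, 2.0], "turn": 0, "jaw": 1},
  ],
)

```text
clock: 16.83
tool_pos: [0.513, 0.1761, 0.1221]
eef_rot: [1.0, 0.003, 0.001, 0.001]
contact_force: [-3.6, -3.6, 20.7]
opening: 0.007
```

Run:
```python
from h import *
st()
im=vision.snapshot("side")
crop(im,proj("side",(.513,.178,.117)),66,60,8,"pics/g.png")
```

```text
t 16.8333 p [0.513  0.1761 0.1221] xang 0.39 z [ 0.0014 -0.0016 -1.    ] f [-3.56 -3.58 20.68] m [-0.839  0.641  0.021] op 0.007 q [-0.37   0.774 -0.078  1.927  0.132  0.445 -0.538] qd 0.002
pics/g.png 276 262 8
```

View pics/g.png

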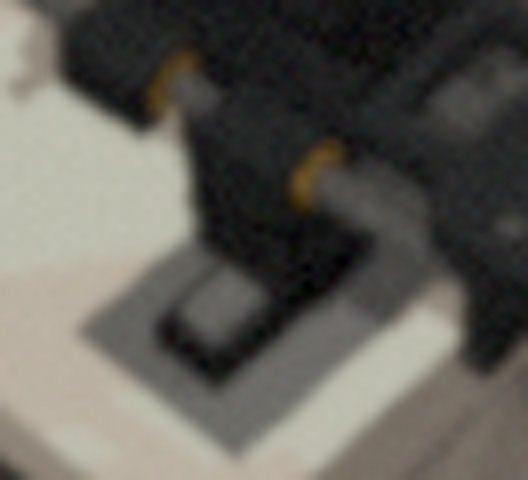

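>>> send_rows(
  series=[
    {"delta_pos": [0, 0, -0.8], "turn": 0, "jaw": 1},
    {"delta_pos": [0, 0, -2], "turn": 0, "jaw": 1},
    {"delta_pos": [0, 0, -4], "turn": 0, "jaw": 1},
    {"delta_pos": [0, 0, -7], "turn": 0, "jaw": 1},
    {"delta_pos": [0, 2, -10], "turn": 0, "jaw": 1},
    {"delta_pos": [0, 4, -12], "turn": 0, "jaw": 1},
    {"delta_pos": [0, 5, -13], "turn": 0, "jaw": 1},
    {"delta_pos": [0, 5, -13], "turn": 0, "jaw": 1},
  ],
)

```text
clock: 17.55
tool_pos: [0.5141, 0.1249, 0.2518]
eef_rot: [1.0, 0.002, 0.002, 0.0]
contact_force: [-0.0, 0.4, -0.3]
opening: 0.006
```

>>> send_rows(
  series=[
    {"delta_pos": [0, 0, 0], "turn": 0, "jaw": 1},
    {"delta_pos": [0, 0, 0], "turn": 0, "jaw": 1},
    {"delta_pos": [0, 0, 0], "turn": 0, "jaw": 1},
  ],
)

```text
clock: 17.8
tool_pos: [0.512, 0.1291, 0.2487]
eef_rot: [1.0, 0.005, -0.001, -0.0]
contact_force: [0.1, -0.3, 0.0]
opening: 0.003
```

Run:
```python
from h import *
st()
P=vision.camera_params("wrist");im=vision.snapshot("wrist");cv2.imwrite("pics/w12.png",im)
for p in ((.6042,.1055,.105),(.6042,.1055,.144)): print(proj("wrist",p,P))
im=vision.snapshot("side");cv2.imwrite("pics/sd12.png",im)
```

```text
t 17.8 p [0.512  0.1291 0.2487] xang 0.62 z [-2.8e-03  1.0e-04 -1.0e+00] f [ 0.06 -0.3   0.02] m [0.059 0.005 0.007] op 0.003 q [-0.254  0.563 -0.127  1.858  0.1    0.729 -0.426] qd 0.004
[427.51170115 257.83620643]
[442.34994182 276.01040051]
```

View pics/w12.png

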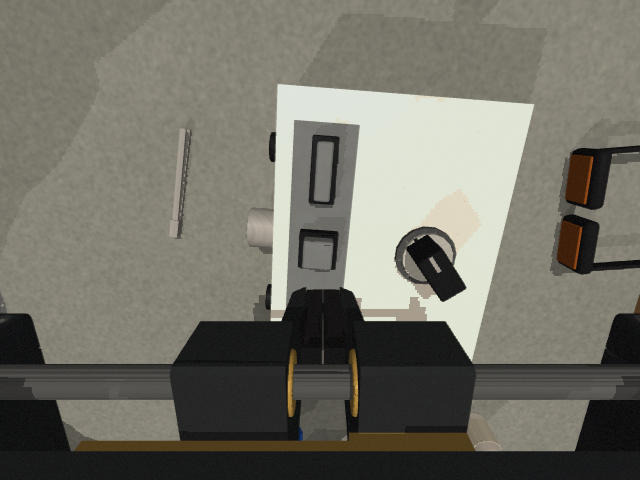

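View pics/sd12.png

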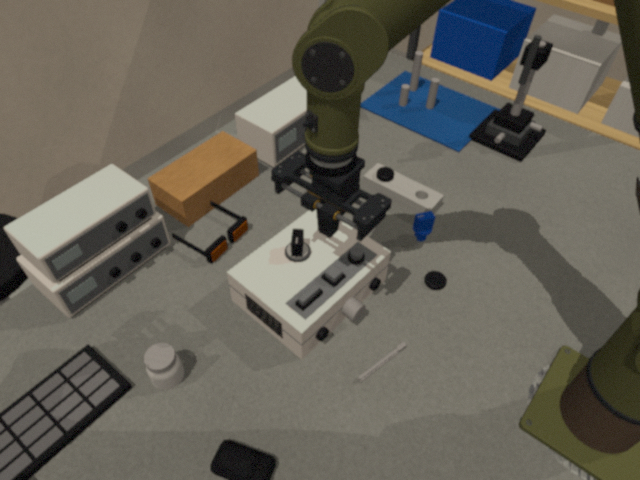

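Run:
```python
from h import *
a=cv2.imread("pics/side0.png");b=cv2.imread("pics/sd12.png")
crop(a,(330,275),64,90,6,"pics/ha.png");crop(b,(330,275),64,90,6,"pics/hb.png")
cv2.imwrite("pics/h.png",np.hstack([cv2.imread("pics/ha.png"),cv2.imread("pics/hb.png")]))
c=cv2.imread("pics/w12.png");crop(c,(375,215),170,140,4,"pics/hc.png")
```

```text
pics/ha.png 298 230 6
pics/hb.png 298 230 6
pics/hc.png 290 145 4
```

View pics/h.png

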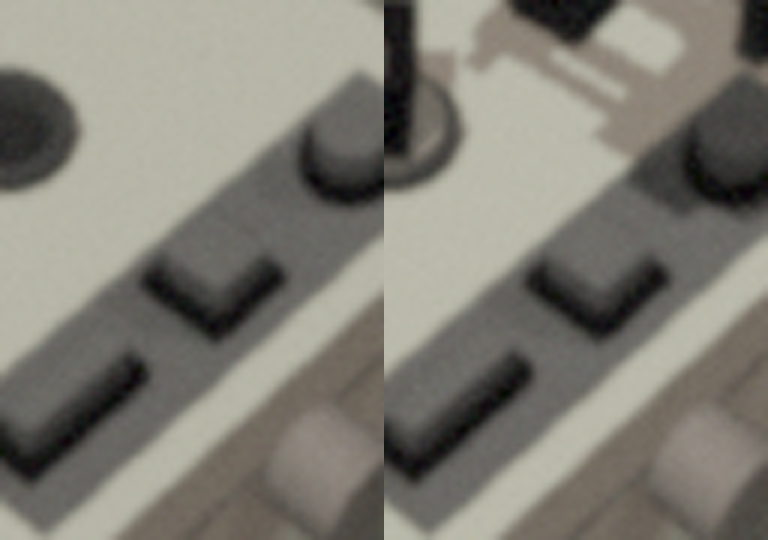

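View pics/hc.png

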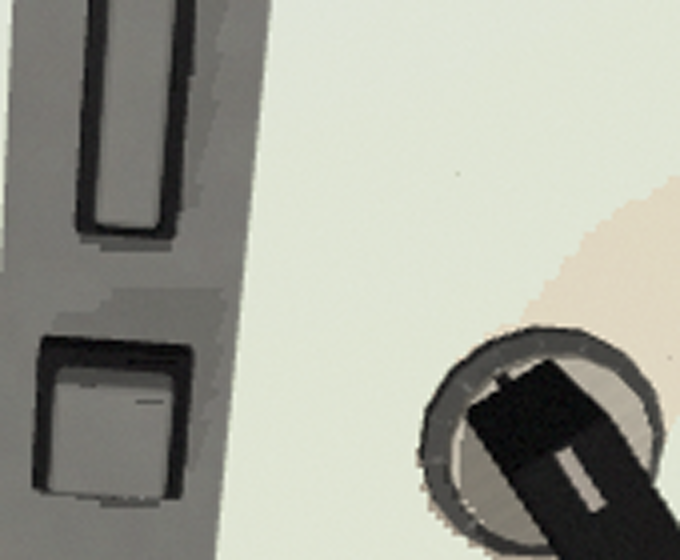

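All three keys look the same as at the start (up), and the flange sits concentric on the collar with the arm clear. Handing in.

```bash
python3 -c "
from plant import order
print(order.finish_job())"
```

```text
the job is handed in; nothing more can be done
None
```

I set the filter module home in the lamp's port, released it, pressed the three keys in order, and handed the job in at about 18 s of the 72 s allowed. No verdict is reported.

**Choosing the module:** I took the black bar grip with the pale line, in the stand's left hole. The blue look-alike and the dust plug were left alone.

**Insertion:** A close view of the bore showed the key at about 125° in the world frame. I turned the module to match before inserting it. It passed the key level without resistance and went down with the TCP within about 1 mm of the home height. No search turning was needed.

**Keys:** Round, square and bar were each pressed until they hit the stop. The wrist force was about 22, 23 and 21 N, with the fingertips near z = 0.111 m each time. I lifted clear and moved to the next key each time. The round key was first pressed only to about 3.4 N, so I pushed it on to the stop before letting go.

**Last checks:**
- The flange lies flat and concentric on the collar.
- All three keys look the same as in the first picture, so they are up.
- The gripper was about 10 cm clear, with contact force near zero.
- The stand, plug, bottle, goggles and the other bystanders that were in view look unmoved.

**Disagreement:** The side and scene pictures put the module about 2.3 mm off the port axis before insertion, while the wrist camera suggested under 1 mm. I shifted by 1.5 mm, and it went in without noticeable side force.

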